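# Put away the small things from the drying mat

### The arm

A 6-joint arm with a two-finger parallel gripper is mounted at the origin on the work surface. World frame = base frame: x ahead of the robot, y to its left, z up, the work surface at z = 0. Lengths are in mm, angles in rad, forces in N, time in s.
With the tool pointing down it reaches from about 350 to 975 mm from the base axis. Payload 7.1 kg.
Tool frame: the origin (TCP) lies on the mounting face of the last link; the fingertips stand 182 mm ahead of it and the grasp point (between the pads) lies 163 mm ahead of it (ctrl.tcp_to_tips is the distance from the TCP to the fingertips, in mm); z points along the fingers, y is the direction in which the jaws open and shut (so a half turn about z gives the same grasp; the last joint's range is limited). The gripper opens to 88 mm and grips with 3 to 60 N. Pads are 20 mm wide; open, the fingers measure 115 mm over their backs; the gripper's body (75 mm by 178 mm) begins 61 mm behind the grasp point.
Start: joints at [-1.152, 0.423, 1.63, -0, 1.089, -0.019], TCP at [264.983, -566.031, 404.675] pointing down, gripper open.
Joint ranges: [-3, 3], [-0.9, 2.11], [0.09, 2.58], [-1.31, 4.45], [0.11, 2.69], [-2.54, 2.54]. Speed limits (rad/s): [2.39, 2.39, 3.01, 3.14, 3.14, 3.14].

### API

Orientations are given as a rotation vector (axis times angle).
In Python, from workcell import ctrl gives the robot as it stands. The module is installed in compiled form; this text tells all that it offers.
- The arm moves only by the tool send_rows, never from a script. Its argument "commands" is a list of rows, each an object with "translation": the shift along the world's x, y, z normalised to -1 to 1, where 1 is 0.1 m, a list of three; "twist": the turn, a rotation vector about the world's x, y, z normalised to -1 to 1, where 1 is 0.5 rad, a list of three. A call has exactly 10 rows; each row is the pose to reach, as a shift and turn from the pose commanded when the call began; what a row does not reach only later rows make up. A row lasts 1/10 s, in which the tool goes at most 50 mm and 8.59 degrees, less where a joint would pass 70% of its speed; a pose out of reach is approached as far as the arm can. A call with a number of a shift or a turn outside -1 to 1 is refused whole. A call with a gripper value outside its range is refused whole. "grip" is the closure, from -1 (fully open) to 1 (shut), set as the call begins (left out, the last holds). The fingers move at their own pace and stop on an object; the grip force is fixed at half the most. Time passes only in rows, so rows that repeat a pose let the fingers close, or fill a call up. It gives the time, the measured TCP pose, the force and the opening at its end, in the units of the state.
- ctrl.get_obs(): the state, without advancing time (a new reading comes with each control period).
- ctrl.get_image(name): name is "scene" or "top" or "wrist"; returns a dict with "img" (420x560x3 uint8, red, green, blue), "intrinsics" (3x3 intrinsics, pixels), "cam_to_world" (4x4, takes a point from camera to world coordinates). Camera axes: x right, y down, z forward; pixel columns grow to the right and rows downward; lengths in mm; the calibration is good to about 2 mm. The wrist camera is an equidistant fisheye: a pixel r from the principal point sees the ray r / f radians off the axis. A picture is of the moment at which its call begins. There is no depth.
- ctrl.close_job(): hands the job in, once; it reports no verdict.
The state is a dict: "t": time; "qpos": joint angles; "qvel": joint speeds; "joint_torque": joint torques, N m; "ee_pos": TCP position; "orientation": TCP orientation; "ft_force": force on the tool from outside, world axes, zero at the start; "moment": the same for the moment, N m; "width": finger opening in mm.
Only numpy, scipy, OpenCV 4.12 (cv2) and the standard library are available. Lean on these libraries where they do the work, as an engineer would, in place of code of your own. Each camera call takes 0.05 s, during which the arm holds its last target. There are 200 camera calls.

### The job

Clear the drying mat: slide the cover off the near compartment of the wooden box, put every bottle stopper in there, and slide the cover fully home over them again. The bag clips go in the box's far compartment, left uncovered, and the wooden spoons go wholly inside the white tray. Leave the mug, soap bottle and jar where they are.

Things in the scene. Friction and masses are not known exactly. Their poses are not given: they have to be found in the camera images.
- cover (a joint): The box's one flat plywood cover (122 x 122 x 5 mm), sliding along the box's x axis with 1.5 N of friction; it stays where it is left. 0 = home, fully over the near compartment (it starts 0 to 30 mm from there); 0.114 m = end stop, fully over the far compartment, the near one wide open. One compartment is always mostly hidden.
- handle (a point): Top centre of the handle bar on the cover: a dark wooden bar 14 mm thick along the slide direction (box x), 60 mm long across it (box y), standing 26 mm up from the cover's upper face. Its axes are the box's.
- box: Fixed wooden box left or right of the mat, 236 (x) x 120 (y) mm, walls 55 mm high, 5 mm thick, floor 5 mm; a 6 mm divider makes two compartments 110 x 110 mm inside, 50 mm deep. Origin: underside centre; x runs from the near compartment (robot's side) to the far one. The cover lies 1 mm over the rims, its upper face 61 mm above the table.
- near_in (a point): Centre of the inner floor of the near compartment (at box x = -58 mm), for the stoppers. Axes of the box.
- far_in (a point): Centre of the inner floor of the far compartment (at box x = +58 mm), for the bag clips. Axes of the box.
- tray_in (a point): Centre of the inner floor of the fixed white open tray for the spoons: 210 (x) x 150 (y) mm outside, 200 x 140 mm inside, 35 mm high, walls and floor 5 mm. It stands on the other side of the mat from the box. x is its long axis.
- mat: Fixed grey drying mat, 320 x 280 mm, 4 mm thick, in front of the robot, on which all loose items lie at the start. Origin: centre of its underside.
- mug: Bystander: white mug, 80 mm wide, 90 mm tall, on the table beyond the mat. Origin: underside centre.
- soap: Bystander: clear soap bottle, 60 mm wide, 150 mm tall, beyond the mat. Origin: underside centre.
- jar: Bystander: glass jar, 64 mm wide, 70 mm tall, beyond the mat. Origin: underside centre.
- spoon0: Small wooden spoon (2 or 3 are present), 129 mm long along its x, 30 g, lying bowl up: a handle 10 mm wide and 10 mm high from x = -75 to +25 mm, and a round bowl 36 mm across, 12 mm high, centred at x = +36 mm. Origin: on the underside near the balance point, where the handle can be pinched across y.
- spoon0_bowl (a point): Centre of the bowl of spoon0, 6 mm above its underside.
- spoon0_end (a point): End of the handle of spoon0, 3 mm short of its tip, 5 mm above its underside.
- spoon1: Small wooden spoon (2 or 3 are present), 129 mm long along its x, 30 g, lying bowl up: a handle 10 mm wide and 10 mm high from x = -75 to +25 mm, and a round bowl 36 mm across, 12 mm high, centred at x = +36 mm. Origin: on the underside near the balance point, where the handle can be pinched across y.
- spoon1_bowl (a point): Centre of the bowl of spoon1, 6 mm above its underside.
- spoon1_end (a point): End of the handle of spoon1, 3 mm short of its tip, 5 mm above its underside.
- spoon2: Small wooden spoon (2 or 3 are present), 129 mm long along its x, 30 g, lying bowl up: a handle 10 mm wide and 10 mm high from x = -75 to +25 mm, and a round bowl 36 mm across, 12 mm high, centred at x = +36 mm. Origin: on the underside near the balance point, where the handle can be pinched across y.
- spoon2_bowl (a point): Centre of the bowl of spoon2, 6 mm above its underside.
- spoon2_end (a point): End of the handle of spoon2, 3 mm short of its tip, 5 mm above its underside.
- stopper0: Bottle stopper (2 or 3 are present), 40 g, standing on its square dark wooden knob (32 x 32 x 16 mm) with its round cork plug (20 mm thick, 28 mm long) upward along its z; 44 mm tall. Origin: centre of the knob's flat face (underside when standing). It may topple when knocked; it need not stand in the box.
- stopper1: Bottle stopper (2 or 3 are present), 40 g, standing on its square dark wooden knob (32 x 32 x 16 mm) with its round cork plug (20 mm thick, 28 mm long) upward along its z; 44 mm tall. Origin: centre of the knob's flat face (underside when standing). It may topple when knocked; it need not stand in the box.
- stopper2: Bottle stopper (2 or 3 are present), 40 g, standing on its square dark wooden knob (32 x 32 x 16 mm) with its round cork plug (20 mm thick, 28 mm long) upward along its z; 44 mm tall. Origin: centre of the knob's flat face (underside when standing). It may topple when knocked; it need not stand in the box.
- clip0: White plastic bag clip (1 or 2 are present), 62 mm long along its x, 14 mm wide (y), 16 mm high, 25 g, rigid. Origin: centre of its underside.
- clip1: White plastic bag clip (1 or 2 are present), 62 mm long along its x, 14 mm wide (y), 16 mm high, 25 g, rigid. Origin: centre of its underside.

How it is judged:
By the outcome, as a careful person would: the job done as asked, in the order asked, and still so for the second after the job is handed in, with the robot touching nothing.
Of spoon0, spoon1, spoon2 only 2 to 3 are there at a start; the rules pass over those that are not, and their reading is None.
Of stopper0, stopper1, stopper2 only 2 to 3 are there at a start; the rules pass over those that are not, and their reading is None.
Of clip0, clip1 only 1 to 2 are there at a start; the rules pass over those that are not, and their reading is None.
At some moment in a run one of spoon0, spoon1, spoon2, stopper0, stopper1, stopper2, clip0, clip1 may be knocked a few centimetres aside while the robot is not near it.
Once in a run the grip may slacken for a moment while it holds something.
It also fails if it takes over 210 s, if anything falls off the work surface, if the arm or the gripper's body presses on something with over 40 N, if the wrist force passes 120 N, or if a joint passes its speed limit or range.

## Working session

There is one attempt and no reset: what is moved stays moved. The work goes in short steps, Python scripts to look and compute and a tool call to move; the robot and the scene stay as the last step left them, time stands still between calls to the robot, and variables do not carry over. Pictures are saved under pics/ and viewed, about 12 in all and at most 16, crops included, and the job is handed in when it is done.

Besides the shell and the picture viewer there is one more tool, called after "Request:" as name(argument=value, ...) on one line, values as JSON. send_rows: Moves the arm, as the interface text tells. Its arguments: {"type":"object","properties":{"commands":{"type":"array","items":{"type":"object","properties":{"translation":{"type":"array","items":{"type":"number"}},"twist":{"type":"array","items":{"type":"number"}}}}},"grip":{"type":"number"}},"required":["commands"]}

```bash
mkdir -p pics
cat > h.py <<'E'
import numpy as np, cv2
from workcell import ctrl
from scipy.spatial.transform import Rotation as R
def snap(name, f=None):
    d=ctrl.get_image(name)
    if f: cv2.imwrite('pics/'+f, d['img'][:,:,::-1]); np.savez('pics/'+f+'.npz',K=d['intrinsics'],T=d['cam_to_world'])
    return d
def px2w(f,uv,z,fish=False):
    c=np.load('pics/'+f+'.npz');K,T=c['K'],c['T'];out=[]
    for u,v in uv:
        x=(u-K[0,2])/K[0,0];y=(v-K[1,2])/K[1,1]
        if fish:
            r=np.hypot(x,y);s=np.sin(r)/max(r,1e-9);ray=np.array([x*s,y*s,np.cos(r)])
        else: ray=np.array([x,y,1.])
        d=T[:3,:3]@ray;o=T[:3,3];out.append(o+d*(z-o[2])/d[2])
    return np.array(out)
E
python3 - <<'E'
from h import *
for n in('top','scene'):
    d=snap(n,n+'0.png'); print(n,d['intrinsics'].round(1).tolist(),d['cam_to_world'].round(3).tolist())
    if n=='top': cv2.imwrite('pics/top0b.png',cv2.resize(d['img'][:,:,::-1],(800,600),interpolation=cv2.INTER_CUBIC))
o=ctrl.get_obs();print(o['ee_pos'],o['orientation'],o['width'],o['ft_force'],R.from_rotvec(o['orientation']).as_matrix().round(3))
E
```

```text
top [[456.0, 0.0, 272.2], [0.0, 456.0, 211.3], [0.0, 0.0, 1.0]] [[0.026, -0.994, 0.102, 475.898], [-1.0, -0.026, -0.004, -14.275], [0.006, -0.102, -0.995, 1007.695], [0.0, 0.0, 0.0, 1.0]]
scene [[513.2, 0.0, 283.7], [0.0, 513.2, 208.7], [0.0, 0.0, 1.0]] [[0.835, 0.424, -0.352, 958.279], [0.551, -0.623, 0.556, -592.761], [0.016, -0.658, -0.753, 852.646], [0.0, 0.0, 0.0, 1.0]]
[ 264.8993863  -565.82105152  403.98915909] [-3.06534371e+00 -6.81970646e-01  4.31414118e-04] 87.67135954304172 [-0.64439684 -0.56327879 -0.73113632] [[ 0.906  0.424 -0.001]
 [ 0.424 -0.906  0.001]
 [ 0.    -0.001 -1.   ]]
```

View pics/top0b.png

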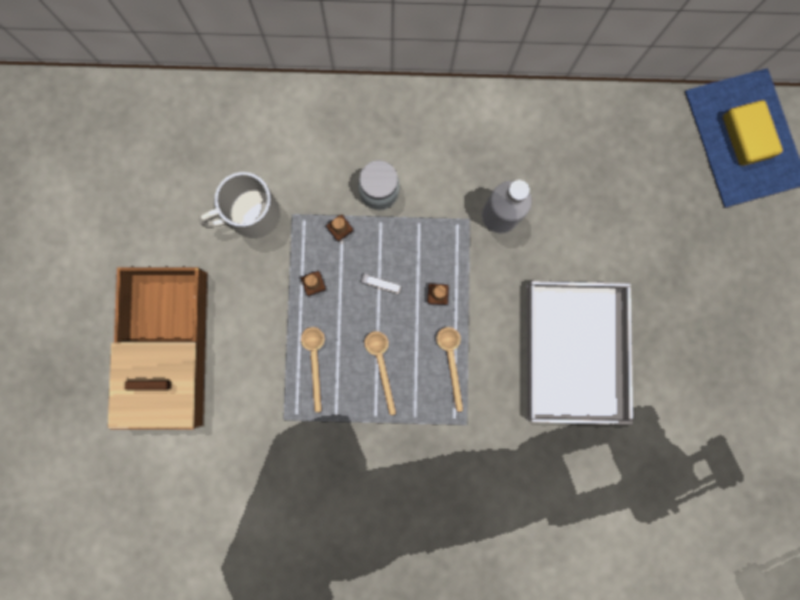

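View pics/scene0.png

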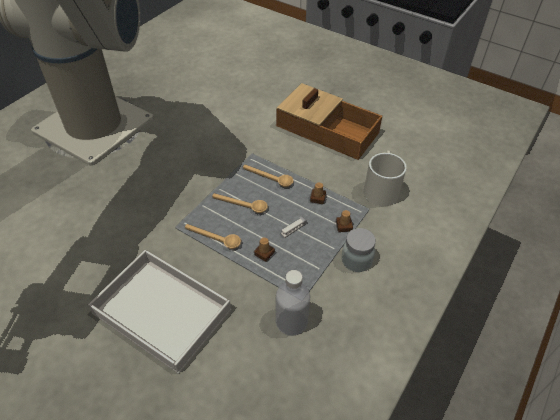

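The top view (800x600 scale) shows three stoppers (339,223), (312,281), (439,291), three spoons with bowls near row 340, one clip (382,284), the box on the left with the cover nearly home (handle at 148,384), and the tray on the right.

Run:
```python
from h import *
def p(n,l,z): print(n,px2w('top0.png',[(u*.7,v*.7) for u,v in l],z)[:,:2].round(0).tolist())
p('handle',[(148,380),(126,380),(170,380)],87)
p('cover nl nr fr fl',[(109,428),(194,428),(196,343),(112,343)],61)
p('box rim fl fr, r wall near',[(118,268),(206,268),(203,426)],55)
p('stop top',[(339,223),(312,281),(439,291)],48)
p('bowl',[(313,339),(376,344),(448,339)],14)
p('end',[(318,410),(392,412),(460,409)],10)
p('clip',[(365,279),(399,288)],20)
p('tray rim nl nr fl fr',[(531,423),(633,423),(529,281),(631,283)],35)
p('mat',[(294,214),(470,217),(468,424),(285,420)],4)
p('jar,mug,soap top',[(379,175)],70);p('mug',[(243,190)],90);p('soap',[(518,190)],150)
```

```text
handle [[451.0, 317.0], [451.0, 347.0], [452.0, 286.0]]
cover nl nr fr fl [[381.0, 377.0], [384.0, 256.0], [506.0, 260.0], [502.0, 381.0]]
box rim fl fr, r wall near [[613.0, 383.0], [617.0, 253.0], [387.0, 245.0]]
stop top [[691.0, 60.0], [602.0, 97.0], [592.0, -92.0]]
bowl [[518.0, 96.0], [513.0, -0.0], [523.0, -110.0]]
end [[411.0, 85.0], [411.0, -27.0], [418.0, -130.0]]
clip [[611.0, 19.0], [599.0, -33.0]]
tray rim nl nr fl fr [[401.0, -232.0], [405.0, -383.0], [613.0, -228.0], [614.0, -382.0]]
mat [[713.0, 134.0], [716.0, -142.0], [395.0, -143.0], [394.0, 135.0]]
jar,mug,soap top [[760.0, 2.0]]
mug [[726.0, 196.0]]
soap [[720.0, -188.0]]
```

Request:
send_rows(commands=[{"translation": [0.1, 0.1, 0], "twist": [0, 0, 0.08]}, {"translation": [0.2, 0.2, 0], "twist": [0, 0, 0.16]}, {"translation": [0.3, 0.3, 0], "twist": [0, 0, 0.24]}, {"translation": [0.4, 0.4, 0], "twist": [0, 0, 0.32]}, {"translation": [0.5, 0.5, 0], "twist": [0, 0, 0.4]}, {"translation": [0.6, 0.6, 0], "twist": [0, 0, 0.48]}, {"translation": [0.7, 0.7, 0], "twist": [0, 0, 0.56]}, {"translation": [0.8, 0.8, 0], "twist": [0, 0, 0.64]}, {"translation": [0.9, 0.9, 0], "twist": [0, 0, 0.72]}, {"translation": [1, 1, 0], "twist": [0, 0, 0.8]}], grip=-1)

```text
t: 1.1
ee_pos: [365.8, -465.2, 404.7]
orientation: [2.868, 1.283, -0.0]
ft_force: [-0.0, 0.5, -0.5]
width: 87.8
```

Request:
send_rows(commands=[{"translation": [0.1, 0.1, 0], "twist": [0, 0, 0.08]}, {"translation": [0.2, 0.2, 0], "twist": [0, 0, 0.16]}, {"translation": [0.3, 0.3, 0], "twist": [0, 0, 0.24]}, {"translation": [0.4, 0.4, 0], "twist": [0, 0, 0.32]}, {"translation": [0.5, 0.5, 0], "twist": [0, 0, 0.4]}, {"translation": [0.6, 0.6, 0], "twist": [0, 0, 0.48]}, {"translation": [0.7, 0.7, 0], "twist": [0, 0, 0.56]}, {"translation": [0.8, 0.8, 0], "twist": [0, 0, 0.64]}, {"translation": [0.9, 0.9, 0], "twist": [0, 0, 0.72]}, {"translation": [1, 1, 0], "twist": [0, 0, 0.8]}])

```text
t: 2.1
ee_pos: [465.8, -365.2, 404.7]
orientation: [2.556, 1.827, 0.0]
ft_force: [-0.1, -0.4, -0.5]
width: 87.6
```

Request:
send_rows(commands=[{"translation": [0, 0.2, 0], "twist": [0, 0, 0.08]}, {"translation": [0, 0.4, 0], "twist": [0, 0, 0.16]}, {"translation": [0, 0.6, 0], "twist": [0, 0, 0.24]}, {"translation": [0, 0.8, 0], "twist": [0, 0, 0.32]}, {"translation": [0, 1, 0], "twist": [0, 0, 0.4]}, {"translation": [0, 1, 0], "twist": [0, 0, 0.48]}, {"translation": [0, 1, 0], "twist": [0, 0, 0.56]}, {"translation": [0, 1, 0], "twist": [0, 0, 0.64]}, {"translation": [0, 1, 0], "twist": [0, 0, 0.68]}, {"translation": [0, 1, 0], "twist": [0, 0, 0.72]}])

```text
t: 3.1
ee_pos: [464.7, -265.3, 404.8]
orientation: [-2.189, -2.253, -0.0]
ft_force: [-0.9, 0.0, -0.2]
width: 87.7
```

Request:
send_rows(commands=[{"translation": [0, 0.1, 0]}, {"translation": [0, 0.2, 0]}, {"translation": [0, 0.3, 0]}, {"translation": [0, 0.4, 0]}, {"translation": [0, 0.5, 0]}, {"translation": [0, 0.6, 0]}, {"translation": [0, 0.7, 0]}, {"translation": [0, 0.8, 0]}, {"translation": [0, 0.9, 0]}, {"translation": [0, 1, 0]}])

```text
validation failed for argument at $.co...
```

Request:
send_rows(commands=[{"translation": [0, 0.1, 0]}, {"translation": [0, 0.2, 0]}, {"translation": [0, 0.3, 0]}, {"translation": [0, 0.4, 0]}, {"translation": [0, 0.5, 0]}, {"translation": [0, 0.6, 0]}, {"translation": [0, 0.7, 0]}, {"translation": [0, 0.8, 0]}, {"translation": [0, 0.9, 0]}, {"translation": [0, 1, 0]}])

```text
validation failed for argument at $.co...
```

Request:
send_rows(commands=[{"translation": [0, 0.1, 0], "twist": [0, 0, 0]}, {"translation": [0, 0.2, 0], "twist": [0, 0, 0]}, {"translation": [0, 0.3, 0], "twist": [0, 0, 0]}, {"translation": [0, 0.4, 0], "twist": [0, 0, 0]}, {"translation": [0, 0.5, 0], "twist": [0, 0, 0]}, {"translation": [0, 0.6, 0], "twist": [0, 0, 0]}, {"translation": [0, 0.7, 0], "twist": [0, 0, 0]}, {"translation": [0, 0.8, 0], "twist": [0, 0, 0]}, {"translation": [0, 0.9, 0], "twist": [0, 0, 0]}, {"translation": [0, 1, 0], "twist": [0, 0, 0]}])

```text
t: 4.1
ee_pos: [465.0, -165.2, 404.7]
orientation: [-2.191, -2.251, -0.0]
ft_force: [0.0, 0.1, 0.1]
width: 87.7
```

Request:
send_rows(commands=[{"translation": [0, 0.1, 0], "twist": [0, 0, 0]}, {"translation": [0, 0.2, 0], "twist": [0, 0, 0]}, {"translation": [0, 0.3, 0], "twist": [0, 0, 0]}, {"translation": [0, 0.4, 0], "twist": [0, 0, 0]}, {"translation": [0, 0.5, 0], "twist": [0, 0, 0]}, {"translation": [0, 0.6, 0], "twist": [0, 0, 0]}, {"translation": [0, 0.7, 0], "twist": [0, 0, 0]}, {"translation": [0, 0.8, 0], "twist": [0, 0, 0]}, {"translation": [0, 0.9, 0], "twist": [0, 0, 0]}, {"translation": [0, 1, 0], "twist": [0, 0, 0]}])

```text
t: 5.1
ee_pos: [465.0, -65.2, 404.7]
orientation: [-2.191, -2.251, -0.0]
ft_force: [-0.6, 0.5, 0.5]
width: 88.0
```

Request:
send_rows(commands=[{"translation": [0, 0.1, 0], "twist": [0, 0, 0]}, {"translation": [0, 0.2, 0], "twist": [0, 0, 0]}, {"translation": [0, 0.3, 0], "twist": [0, 0, 0]}, {"translation": [0, 0.4, 0], "twist": [0, 0, 0]}, {"translation": [0, 0.5, 0], "twist": [0, 0, 0]}, {"translation": [0, 0.6, 0], "twist": [0, 0, 0]}, {"translation": [0, 0.7, 0], "twist": [0, 0, 0]}, {"translation": [0, 0.8, 0], "twist": [0, 0, 0]}, {"translation": [0, 0.9, 0], "twist": [0, 0, 0]}, {"translation": [0, 1, 0], "twist": [0, 0, 0]}])

```text
t: 6.1
ee_pos: [465.0, 34.8, 404.7]
orientation: [-2.191, -2.251, 0.0]
ft_force: [-0.5, -0.3, -0.2]
width: 87.9
```

Run:
```python
from h import *
d=snap('wrist','w1.png'); print(d['intrinsics'].round(1).tolist(),d['cam_to_world'].round(3).tolist())
cv2.imwrite('pics/w1b.png',cv2.resize(d['img'][:,:,::-1],(800,600),interpolation=cv2.INTER_CUBIC))
```

```text
[[325.2, 0.0, 280.6], [0.0, 325.2, 206.0], [0.0, 0.0, 1.0]] [[1.0, 0.024, 0.008, 462.284], [0.026, -0.953, -0.3, 117.206], [0.0, 0.3, -0.954, 384.537], [0.0, 0.0, 0.0, 1.0]]
```

View pics/w1b.png

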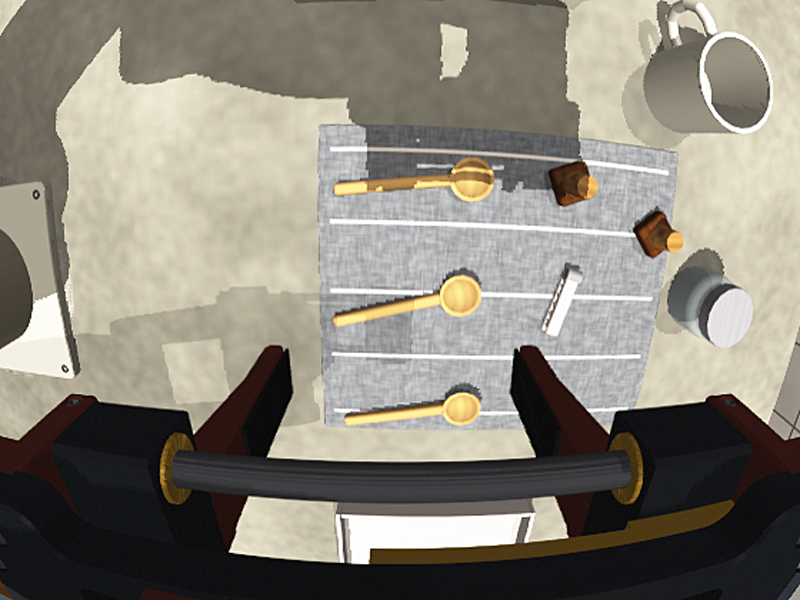

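The wrist view shows the two left stoppers' cork tops near (590,188) and (676,243), the clip from (573,268) to (552,333), and the three spoons with bowls at (472,180), (460,296), (461,408). I'll convert these and drive on to the cover.

Run:
```python
from h import *
def p(n,l,z): print(n,px2w('w1.png',[(u*.7,v*.7) for u,v in l],z,True)[:,:2].round(0).tolist())
p('cork tops',[(590,188),(676,243)],48)
p('knob ',[(568,188),(655,235)],12)
p('bowl',[(472,180),(460,296),(461,408)],14)
p('end',[(337,188),(334,320),(346,418)],10)
p('clip',[(573,268),(552,333)],20)
```

```text
cork tops [[607.0, 100.0], [693.0, 62.0]]
knob  [[602.0, 96.0], [693.0, 62.0]]
bowl [[520.0, 97.0], [515.0, 0.0], [524.0, -109.0]]
end [[412.0, 88.0], [408.0, -26.0], [416.0, -126.0]]
clip [[611.0, 30.0], [599.0, -30.0]]
```

Request:
send_rows(commands=[{"translation": [0, 0.1, 0], "twist": [0, 0, 0]}, {"translation": [0, 0.2, 0], "twist": [0, 0, 0]}, {"translation": [0, 0.3, 0], "twist": [0, 0, 0]}, {"translation": [0, 0.4, 0], "twist": [0, 0, 0]}, {"translation": [0, 0.5, 0], "twist": [0, 0, 0]}, {"translation": [0, 0.6, 0], "twist": [0, 0, 0]}, {"translation": [0, 0.7, 0], "twist": [0, 0, 0]}, {"translation": [0, 0.8, 0], "twist": [0, 0, 0]}, {"translation": [0, 0.9, 0], "twist": [0, 0, 0]}, {"translation": [0, 1, 0], "twist": [0, 0, 0]}])

```text
t: 7.15
ee_pos: [465.0, 134.8, 404.7]
orientation: [-2.191, -2.251, -0.0]
ft_force: [0.9, 0.7, 0.1]
width: 87.7
```

Request:
send_rows(commands=[{"translation": [0, 0.1, 0], "twist": [0, 0, 0]}, {"translation": [0, 0.2, 0], "twist": [0, 0, 0]}, {"translation": [0, 0.3, 0], "twist": [0, 0, 0]}, {"translation": [0, 0.4, 0], "twist": [0, 0, 0]}, {"translation": [0, 0.5, 0], "twist": [0, 0, 0]}, {"translation": [0, 0.6, 0], "twist": [0, 0, 0]}, {"translation": [0, 0.7, 0], "twist": [0, 0, 0]}, {"translation": [0, 0.8, 0], "twist": [0, 0, 0]}, {"translation": [0, 0.9, 0], "twist": [0, 0, 0]}, {"translation": [0, 1, 0], "twist": [0, 0, 0]}])

```text
t: 8.15
ee_pos: [465.0, 234.8, 404.7]
orientation: [-2.191, -2.251, -0.0]
ft_force: [1.2, 0.4, -0.5]
width: 88.0
```

Request:
send_rows(commands=[{"translation": [-0.02, 0.1, 0], "twist": [0, 0, 0]}, {"translation": [-0.04, 0.2, 0], "twist": [0, 0, 0]}, {"translation": [-0.06, 0.3, 0], "twist": [0, 0, 0]}, {"translation": [-0.08, 0.4, 0], "twist": [0, 0, 0]}, {"translation": [-0.1, 0.5, 0], "twist": [0, 0, 0]}, {"translation": [-0.12, 0.6, 0], "twist": [0, 0, 0]}, {"translation": [-0.14, 0.7, 0], "twist": [0, 0, 0]}, {"translation": [-0.16, 0.75, 0], "twist": [0, 0, 0]}, {"translation": [-0.18, 0.8, 0], "twist": [0, 0, 0]}, {"translation": [-0.18, 0.82, 0], "twist": [0, 0, 0]}])

```text
t: 9.15
ee_pos: [446.7, 316.4, 404.6]
orientation: [-2.191, -2.252, 0.0]
ft_force: [0.0, -0.5, -0.3]
width: 87.8
```

Run:
```python
from h import *
d=snap('wrist','w2.png')
cv2.imwrite('pics/w2b.png',cv2.resize(d['img'][:,:,::-1],(800,600),interpolation=cv2.INTER_CUBIC))
```

```text
(no output)
```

View pics/w2b.png

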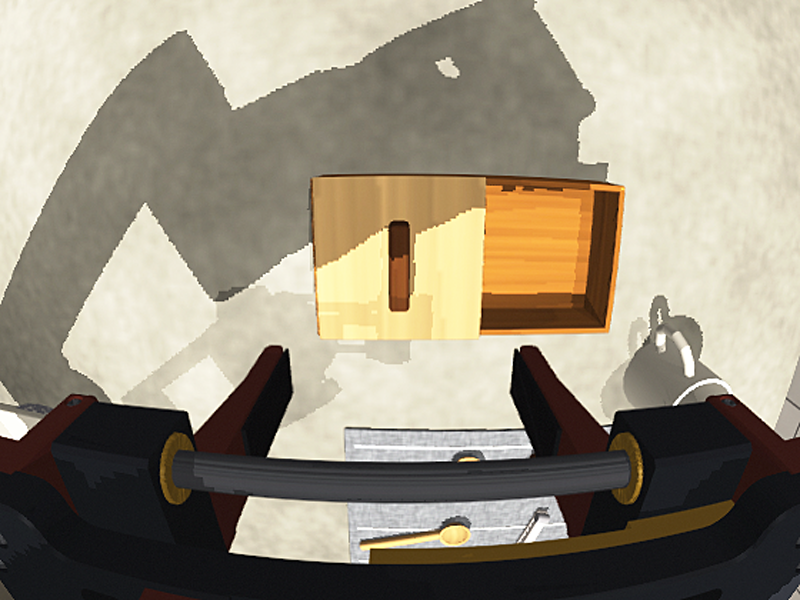

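Cover corners are at (314,177), (484,178), (481,335), (318,338). The handle top spans about (389–408, 222–308), and the box's far rim corners are at (624,186) and (609,333).

Run:
```python
from h import *
def p(n,l,z): print(n,px2w('w2.png',[(u*.7,v*.7) for u,v in l],z,True)[:,:2].round(1).tolist())
p('cover nl fl fr nr',[(314,177),(484,178),(481,335),(318,338)],61)
p('handle l r ends',[(400,222),(398,309),(389,265),(409,265)],87)
p('rim',[(624,186),(609,333)],55)
print(R.from_rotvec(ctrl.get_obs()['orientation']).as_matrix().round(3).tolist())
```

```text
cover nl fl fr nr [[383.9, 381.1], [502.5, 383.4], [508.5, 266.0], [384.4, 260.3]]
handle l r ends [[444.7, 353.9], [444.8, 294.5], [438.2, 325.1], [451.3, 325.4]]
rim [[614.4, 385.8], [618.9, 266.0]]
[[-0.027, 1.0, 0.0], [1.0, 0.027, 0.0], [0.0, 0.0, -1.0]]
```

Request:
send_rows(commands=[{"translation": [0, 0, -0.1], "twist": [0, 0, 0]}, {"translation": [0, 0.04, -0.2], "twist": [0, 0, 0]}, {"translation": [0, 0.04, -0.3], "twist": [0, 0, 0]}, {"translation": [0, 0.04, -0.4], "twist": [0, 0, 0]}, {"translation": [0, 0.04, -0.5], "twist": [0, 0, 0]}, {"translation": [0, 0.04, -0.6], "twist": [0, 0, 0]}, {"translation": [0, 0.04, -0.7], "twist": [0, 0, 0]}, {"translation": [0, 0.04, -0.8], "twist": [0, 0, 0]}, {"translation": [-0.01, 0.04, -0.9], "twist": [0, 0, 0]}, {"translation": [-0.02, 0.04, -1], "twist": [0, 0, 0]}], grip=-0.2)

```text
t: 10.2
ee_pos: [444.9, 319.9, 303.8]
orientation: [-2.191, -2.251, 0.0]
ft_force: [-0.4, -1.2, -0.2]
width: 52.4
```

Request:
send_rows(commands=[{"translation": [0, 0, -0.08], "twist": [0, 0, 0]}, {"translation": [0, 0, -0.16], "twist": [0, 0, 0]}, {"translation": [0, 0, -0.24], "twist": [0, 0, 0]}, {"translation": [0, 0, -0.32], "twist": [0, 0, 0]}, {"translation": [0, 0, -0.4], "twist": [0, 0, 0]}, {"translation": [0, 0, -0.46], "twist": [0, 0, 0]}, {"translation": [0, 0, -0.5], "twist": [0, 0, 0]}, {"translation": [0, 0, -0.53], "twist": [0, 0, 0]}, {"translation": [0, 0, -0.55], "twist": [0, 0, 0]}, {"translation": [0, 0, -0.56], "twist": [0, 0, 0]}])

```text
t: 11.2
ee_pos: [445.0, 320.0, 248.6]
orientation: [2.191, 2.251, 0.0]
ft_force: [0.9, -0.6, 0.4]
width: 52.5
```

Request:
send_rows(commands=[{"translation": [0, 0, 0], "twist": [0, 0, 0]}, {"translation": [0, 0, 0], "twist": [0, 0, 0]}, {"translation": [0, 0, 0], "twist": [0, 0, 0]}, {"translation": [0, 0, 0], "twist": [0, 0, 0]}, {"translation": [0, 0, 0], "twist": [0, 0, 0]}, {"translation": [0, 0, 0], "twist": [0, 0, 0]}, {"translation": [0, 0, 0], "twist": [0, 0, 0]}, {"translation": [0, 0, 0], "twist": [0, 0, 0]}, {"translation": [0, 0, 0], "twist": [0, 0, 0]}, {"translation": [0, 0, 0], "twist": [0, 0, 0]}], grip=1)

```text
t: 12.2
ee_pos: [445.0, 320.0, 248.7]
orientation: [2.191, 2.251, 0.0]
ft_force: [-0.1, 0.2, 1.1]
width: 14.0
```

Request:
send_rows(commands=[{"translation": [0.1, 0, 0], "twist": [0, 0, 0]}, {"translation": [0.2, 0.01, 0], "twist": [0, 0, 0]}, {"translation": [0.3, 0.01, 0], "twist": [0, 0, 0]}, {"translation": [0.4, 0.01, 0], "twist": [0, 0, 0]}, {"translation": [0.5, 0.015, 0], "twist": [0, 0, 0]}, {"translation": [0.6, 0.02, 0], "twist": [0, 0, 0]}, {"translation": [0.7, 0.02, 0], "twist": [0, 0, 0]}, {"translation": [0.8, 0.025, 0], "twist": [0, 0, 0]}, {"translation": [0.9, 0.03, 0], "twist": [0, 0, 0]}, {"translation": [1, 0.03, 0], "twist": [0, 0, 0]}])

```text
t: 13.2
ee_pos: [545.8, 323.0, 248.6]
orientation: [-2.191, -2.251, 0.0]
ft_force: [-1.4, 0.4, 3.3]
width: 14.2
```

Request:
send_rows(commands=[{"translation": [0.01, 0, 0], "twist": [0, 0, 0]}, {"translation": [0.02, 0, 0], "twist": [0, 0, 0]}, {"translation": [0.03, 0, 0], "twist": [0, 0, 0]}, {"translation": [0.04, 0, 0], "twist": [0, 0, 0]}, {"translation": [0.05, 0, 0], "twist": [0, 0, 0]}, {"translation": [0.06, 0, 0], "twist": [0, 0, 0]}, {"translation": [0.07, 0, 0], "twist": [0, 0, 0]}, {"translation": [0.07, 0, 0], "twist": [0, 0, 0]}, {"translation": [0.07, 0, 0], "twist": [0, 0, 0]}, {"translation": [0.07, 0, 0], "twist": [0, 0, 0]}])

```text
t: 14.2
ee_pos: [552.0, 323.1, 248.6]
orientation: [-2.191, -2.251, -0.0]
ft_force: [-0.5, 1.4, 1.2]
width: 14.1
```

Request:
send_rows(commands=[{"translation": [0.005, 0, 0], "twist": [0, 0, 0]}, {"translation": [0.01, 0, 0], "twist": [0, 0, 0]}, {"translation": [0.015, 0, 0], "twist": [0, 0, 0]}, {"translation": [0.02, 0, 0], "twist": [0, 0, 0]}, {"translation": [0.025, 0, 0], "twist": [0, 0, 0]}, {"translation": [0.03, 0, 0], "twist": [0, 0, 0]}, {"translation": [0.03, 0, 0], "twist": [0, 0, 0]}, {"translation": [0.03, 0, 0], "twist": [0, 0, 0]}, {"translation": [0.03, 0, 0], "twist": [0, 0, 0]}, {"translation": [0.03, 0, 0], "twist": [0, 0, 0]}])

```text
t: 15.2
ee_pos: [555.0, 323.1, 248.6]
orientation: [-2.191, -2.251, -0.001]
ft_force: [-0.0, 4.6, -1.9]
width: 13.4
```

Request:
send_rows(commands=[{"translation": [0, 0, 0], "twist": [0, 0, 0]}, {"translation": [0, 0, 0], "twist": [0, 0, 0]}, {"translation": [0, 0, 0], "twist": [0, 0, 0]}, {"translation": [0, 0, 0.05], "twist": [0, 0, 0]}, {"translation": [0, 0, 0.2], "twist": [0, 0, 0]}, {"translation": [0, 0, 0.35], "twist": [0, 0, 0]}, {"translation": [0, 0, 0.5], "twist": [0, 0, 0]}, {"translation": [0, -0.05, 0.6], "twist": [0, 0, 0]}, {"translation": [0, -0.15, 0.6], "twist": [0, 0, 0]}, {"translation": [0, -0.25, 0.6], "twist": [0, 0, 0]}], grip=-0.3)

```text
t: 16.2
ee_pos: [554.8, 297.1, 309.0]
orientation: [2.191, 2.251, 0.001]
ft_force: [-0.3, -0.6, -0.2]
width: 57.3
```

Request:
send_rows(commands=[{"translation": [0.02, -0.1, 0], "twist": [0, 0, 0]}, {"translation": [0.04, -0.2, 0], "twist": [0, 0, 0]}, {"translation": [0.08, -0.3, 0], "twist": [0, 0, 0]}, {"translation": [0.1, -0.4, 0], "twist": [0, 0, 0]}, {"translation": [0.12, -0.5, 0], "twist": [0, 0, 0]}, {"translation": [0.15, -0.6, 0], "twist": [0, 0, 0]}, {"translation": [0.17, -0.7, 0], "twist": [0, 0, 0]}, {"translation": [0.2, -0.8, 0], "twist": [0, 0, 0]}, {"translation": [0.22, -0.9, 0], "twist": [0, 0, 0]}, {"translation": [0.25, -1, 0], "twist": [0, 0, 0]}])

```text
t: 17.2
ee_pos: [580.1, 197.2, 308.7]
orientation: [-2.191, -2.251, 0.0]
ft_force: [-0.4, 0.2, 0.1]
width: 57.2
```

Request:
send_rows(commands=[{"translation": [0.02, -0.1, 0], "twist": [0, 0, 0]}, {"translation": [0.04, -0.2, 0], "twist": [0, 0, 0]}, {"translation": [0.08, -0.3, 0], "twist": [0, 0, 0]}, {"translation": [0.1, -0.4, 0], "twist": [0, 0, 0]}, {"translation": [0.12, -0.5, 0], "twist": [0, 0, 0]}, {"translation": [0.15, -0.6, 0], "twist": [0, 0, 0]}, {"translation": [0.17, -0.7, 0], "twist": [0, 0, 0]}, {"translation": [0.2, -0.8, 0], "twist": [0, 0, 0]}, {"translation": [0.22, -0.9, 0], "twist": [0, 0, 0]}, {"translation": [0.24, -1, 0], "twist": [0, 0, 0]}])

```text
t: 18.2
ee_pos: [604.2, 97.1, 308.7]
orientation: [2.191, 2.251, 0.0]
ft_force: [0.3, 0.6, 0.2]
width: 56.9
```

Run:
```python
from h import *
d=snap('wrist','w3.png')
cv2.imwrite('pics/w3b.png',cv2.resize(d['img'][:,:,::-1],(800,600),interpolation=cv2.INTER_CUBIC))
```

```text
(no output)
```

View pics/w3b.png

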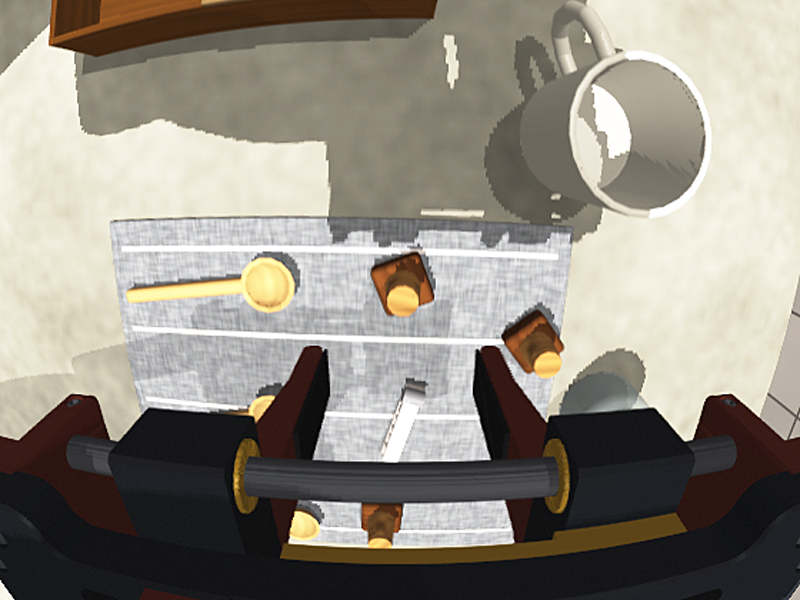

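Cork tops appear at (404,302), (548,361) and (381,543), and all three stoppers still stand.

Run:
```python
from h import *
def p(n,l,z): print(n,px2w('w3.png',[(u*.7,v*.7) for u,v in l],z,True)[:,:2].round(1).tolist())
p('cork',[(404,302),(548,361),(381,543)],48)
p('clip',[(416,385),(385,460)],20)
p('mug rim',[(571,140),(709,130),(645,55),(645,215)],90)
```

```text
cork [[605.3, 99.4], [691.9, 64.5], [593.8, -89.5]]
clip [[615.2, 33.0], [595.6, -29.9]]
mug rim [[675.9, 189.8], [751.8, 205.2], [712.4, 235.2], [717.3, 159.2]]
```

Request:
send_rows(commands=[{"translation": [0, 0.01, -0.1], "twist": [0, 0, 0]}, {"translation": [0, 0.01, -0.25], "twist": [0, 0, 0]}, {"translation": [0, 0.01, -0.4], "twist": [0, 0, 0]}, {"translation": [0, 0.01, -0.55], "twist": [0, 0, 0]}, {"translation": [0, 0.01, -0.7], "twist": [0, 0, 0]}, {"translation": [0, 0.01, -0.8], "twist": [0, 0, 0]}, {"translation": [0, 0.01, -0.9], "twist": [0, 0, 0]}, {"translation": [0, 0.01, -0.96], "twist": [0, 0, 0]}, {"translation": [0, 0.01, -1], "twist": [0, 0, 0]}, {"translation": [0, 0.01, -1], "twist": [0, 0, 0]}])

```text
t: 19.25
ee_pos: [604.0, 99.0, 208.3]
orientation: [-2.191, -2.251, 0.0]
ft_force: [0.2, -0.7, -0.1]
width: 57.1
```

Request:
send_rows(commands=[{"translation": [0, 0, 0], "twist": [0, 0, 0]}, {"translation": [0, 0, 0], "twist": [0, 0, 0]}, {"translation": [0, 0, 0], "twist": [0, 0, 0]}, {"translation": [0, 0, 0], "twist": [0, 0, 0]}, {"translation": [0, 0, 0], "twist": [0, 0, 0]}, {"translation": [0, 0, 0], "twist": [0, 0, 0]}, {"translation": [0, 0, 0], "twist": [0, 0, 0]}, {"translation": [0, 0, 0.02], "twist": [0, 0, 0]}, {"translation": [0, 0, 0.06], "twist": [0, 0, 0]}, {"translation": [0, 0, 0.1], "twist": [0, 0, 0]}], grip=1)

```text
t: 20.25
ee_pos: [603.9, 99.0, 218.9]
orientation: [-2.191, -2.251, 0.0]
ft_force: [0.2, 0.6, -1.4]
width: 19.4
```

Request:
send_rows(commands=[{"translation": [0, 0, 0.1], "twist": [0, 0, 0]}, {"translation": [0, 0, 0.2], "twist": [0, 0, 0]}, {"translation": [0, 0, 0.3], "twist": [0, 0, 0]}, {"translation": [0, 0.05, 0.4], "twist": [0, 0, 0]}, {"translation": [-0.05, 0.1, 0.5], "twist": [0, 0, 0]}, {"translation": [-0.1, 0.2, 0.6], "twist": [0, 0, 0]}, {"translation": [-0.18, 0.3, 0.7], "twist": [0, 0, 0]}, {"translation": [-0.26, 0.4, 0.8], "twist": [0, 0, 0]}, {"translation": [-0.34, 0.5, 0.8], "twist": [0, 0, 0]}, {"translation": [-0.44, 0.6, 0.8], "twist": [0, 0, 0]}])

```text
t: 21.25
ee_pos: [559.2, 160.0, 298.9]
orientation: [2.191, 2.251, 0.001]
ft_force: [0.4, 0.9, -0.3]
width: 19.1
```

Request:
send_rows(commands=[{"translation": [-0.08, 0.1, 0], "twist": [0, 0, 0]}, {"translation": [-0.16, 0.2, 0], "twist": [0, 0, 0]}, {"translation": [-0.24, 0.3, 0], "twist": [0, 0, 0]}, {"translation": [-0.32, 0.4, 0], "twist": [0, 0, 0]}, {"translation": [-0.4, 0.5, 0], "twist": [0, 0, 0]}, {"translation": [-0.48, 0.6, 0], "twist": [0, 0, 0]}, {"translation": [-0.56, 0.7, 0], "twist": [0, 0, 0]}, {"translation": [-0.64, 0.8, 0], "twist": [0, 0, 0]}, {"translation": [-0.72, 0.9, 0], "twist": [0, 0, 0]}, {"translation": [-0.8, 1, 0], "twist": [0, 0, 0]}])

```text
t: 22.25
ee_pos: [479.3, 259.8, 298.7]
orientation: [2.191, 2.251, 0.0]
ft_force: [-0.4, -0.1, -0.2]
width: 19.3
```

Request:
send_rows(commands=[{"translation": [-0.08, 0.1, 0], "twist": [0, 0, 0]}, {"translation": [-0.16, 0.2, 0], "twist": [0, 0, 0]}, {"translation": [-0.24, 0.3, 0], "twist": [0, 0, 0]}, {"translation": [-0.32, 0.4, 0], "twist": [0, 0, 0]}, {"translation": [-0.4, 0.5, 0], "twist": [0, 0, 0]}, {"translation": [-0.47, 0.6, 0], "twist": [0, 0, 0]}, {"translation": [-0.54, 0.7, 0], "twist": [0, 0, 0]}, {"translation": [-0.57, 0.8, 0], "twist": [0, 0, 0]}, {"translation": [-0.58, 0.86, 0], "twist": [0, 0, 0]}, {"translation": [-0.59, 0.88, 0], "twist": [0, 0, 0]}])

```text
t: 23.25
ee_pos: [421.0, 347.8, 298.7]
orientation: [2.19, 2.252, 0.001]
ft_force: [-0.1, 0.0, -0.8]
width: 19.4
```

Request:
send_rows(commands=[{"translation": [0, 0, -0.1], "twist": [0, 0, 0]}, {"translation": [0, 0, -0.22], "twist": [0, 0, 0]}, {"translation": [0, 0, -0.34], "twist": [0, 0, 0]}, {"translation": [0, 0, -0.46], "twist": [0, 0, 0]}, {"translation": [0, 0, -0.56], "twist": [0, 0, 0]}, {"translation": [0, 0, -0.66], "twist": [0, 0, 0]}, {"translation": [0, 0, -0.74], "twist": [0, 0, 0]}, {"translation": [0, 0, -0.8], "twist": [0, 0, 0]}, {"translation": [0, 0, -0.84], "twist": [0, 0, 0]}, {"translation": [0, 0, -0.87], "twist": [0, 0, 0]}])

```text
t: 24.25
ee_pos: [421.1, 347.0, 211.5]
orientation: [2.191, 2.251, 0.0]
ft_force: [0.5, 0.4, -0.4]
width: 19.6
```

Request:
send_rows(commands=[{"translation": [0, 0, 0], "twist": [0, 0, 0]}, {"translation": [0, 0, 0], "twist": [0, 0, 0]}, {"translation": [0, 0, 0], "twist": [0, 0, 0]}, {"translation": [0, 0, 0.1], "twist": [0, 0, 0]}, {"translation": [0, 0, 0.25], "twist": [0, 0, 0]}, {"translation": [0, 0, 0.4], "twist": [0, 0, 0]}, {"translation": [0, 0, 0.55], "twist": [0, 0, 0]}, {"translation": [0, 0, 0.7], "twist": [0, 0, 0]}, {"translation": [0, 0, 0.82], "twist": [0, 0, 0]}, {"translation": [0, 0, 0.9], "twist": [0, 0, 0]}], grip=0.27)

```text
t: 25.25
ee_pos: [421.1, 347.1, 303.5]
orientation: [2.191, 2.251, 0.003]
ft_force: [-0.6, 1.2, -0.8]
width: 32.2
```

Request:
send_rows(commands=[{"translation": [0.09, -0.1, 0], "twist": [0, 0, 0]}, {"translation": [0.18, -0.2, 0], "twist": [0, 0, 0]}, {"translation": [0.27, -0.3, 0], "twist": [0, 0, 0]}, {"translation": [0.36, -0.4, 0], "twist": [0, 0, 0]}, {"translation": [0.45, -0.5, 0], "twist": [0, 0, 0]}, {"translation": [0.54, -0.6, 0], "twist": [0, 0, 0]}, {"translation": [0.63, -0.7, 0], "twist": [0, 0, 0]}, {"translation": [0.72, -0.8, 0], "twist": [0, 0, 0]}, {"translation": [0.81, -0.9, 0], "twist": [0, 0, 0]}, {"translation": [0.9, -1, 0], "twist": [0, 0, 0]}], grip=-0.2)

```text
t: 26.25
ee_pos: [511.7, 246.1, 301.7]
orientation: [2.191, 2.251, 0.0]
ft_force: [0.2, 0.4, 1.0]
width: 52.3
```

Request:
send_rows(commands=[{"translation": [0.09, -0.1, 0], "twist": [0, 0, 0]}, {"translation": [0.18, -0.2, 0], "twist": [0, 0, 0]}, {"translation": [0.27, -0.3, 0], "twist": [0, 0, 0]}, {"translation": [0.36, -0.4, 0], "twist": [0, 0, 0]}, {"translation": [0.45, -0.5, 0], "twist": [0, 0, 0]}, {"translation": [0.54, -0.6, 0], "twist": [0, 0, 0]}, {"translation": [0.63, -0.7, 0], "twist": [0, 0, 0]}, {"translation": [0.72, -0.8, 0], "twist": [0, 0, 0]}, {"translation": [0.81, -0.9, 0], "twist": [0, 0, 0]}, {"translation": [0.9, -1, 0], "twist": [0, 0, 0]}])

```text
t: 27.25
ee_pos: [601.7, 146.1, 301.7]
orientation: [-2.191, -2.251, 0.0]
ft_force: [0.6, 0.6, 0.4]
width: 52.9
```

Request:
send_rows(commands=[{"translation": [0.09, -0.1, 0], "twist": [0, 0, 0]}, {"translation": [0.18, -0.2, 0], "twist": [0, 0, 0]}, {"translation": [0.27, -0.3, 0], "twist": [0, 0, 0]}, {"translation": [0.36, -0.4, 0], "twist": [0, 0, 0]}, {"translation": [0.45, -0.5, 0], "twist": [0, 0, 0]}, {"translation": [0.54, -0.6, 0], "twist": [0, 0, 0]}, {"translation": [0.63, -0.7, 0], "twist": [0, 0, 0]}, {"translation": [0.72, -0.78, 0], "twist": [0, 0, 0]}, {"translation": [0.81, -0.82, 0], "twist": [0, 0, 0]}, {"translation": [0.9, -0.84, 0], "twist": [0, 0, 0]}])

```text
t: 28.25
ee_pos: [691.7, 62.5, 301.7]
orientation: [-2.192, -2.251, -0.0]
ft_force: [0.7, 1.1, 0.2]
width: 53.1
```

Run:
```python
from h import *
d=snap('wrist','w4.png');e=snap('top','t4.png')
cv2.imwrite('pics/w4b.png',np.vstack([cv2.resize(d['img'],(400,300),interpolation=cv2.INTER_AREA),cv2.resize(e['img'],(400,300),interpolation=cv2.INTER_AREA)])[:,:,::-1])
```

```text
(no output)
```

View pics/w4b.png

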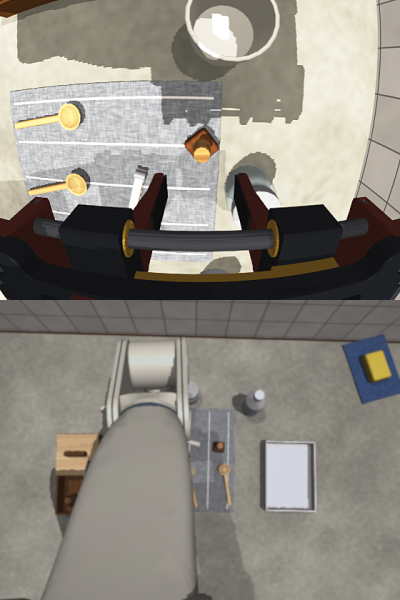

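The wrist crop shows the far stopper's cork at (203,155), the same place relative to the jaws as the first one, so the aim is right. The first stopper appears to be in the open near compartment.

Request:
send_rows(commands=[{"translation": [0, 0, -0.1], "twist": [0, 0, 0]}, {"translation": [0, 0, -0.25], "twist": [0, 0, 0]}, {"translation": [0, 0, -0.4], "twist": [0, 0, 0]}, {"translation": [0, 0, -0.55], "twist": [0, 0, 0]}, {"translation": [0, 0, -0.68], "twist": [0, 0, 0]}, {"translation": [0, 0, -0.78], "twist": [0, 0, 0]}, {"translation": [0, 0, -0.86], "twist": [0, 0, 0]}, {"translation": [0, 0, -0.91], "twist": [0, 0, 0]}, {"translation": [0, 0, -0.935], "twist": [0, 0, 0]}, {"translation": [0, 0, -0.935], "twist": [0, 0, 0]}])

```text
t: 29.35
ee_pos: [691.1, 62.9, 208.1]
orientation: [2.191, 2.251, 0.0]
ft_force: [0.3, 0.8, -0.2]
width: 52.9
```

Request:
send_rows(commands=[{"translation": [0, 0, 0], "twist": [0, 0, 0]}, {"translation": [0, 0, 0], "twist": [0, 0, 0]}, {"translation": [0, 0, 0], "twist": [0, 0, 0]}, {"translation": [0, 0, 0], "twist": [0, 0, 0]}, {"translation": [0, 0, 0], "twist": [0, 0, 0]}, {"translation": [0, 0, 0], "twist": [0, 0, 0]}, {"translation": [0, 0, 0], "twist": [0, 0, 0]}, {"translation": [0, 0, 0.02], "twist": [0, 0, 0]}, {"translation": [0, 0, 0.06], "twist": [0, 0, 0]}, {"translation": [0, 0, 0.1], "twist": [0, 0, 0]}], grip=1)

```text
t: 30.35
ee_pos: [690.9, 62.9, 218.3]
orientation: [-2.191, -2.251, 0.001]
ft_force: [-0.4, -0.4, -0.2]
width: 19.1
```

Request:
send_rows(commands=[{"translation": [0, 0, 0.1], "twist": [0, 0, 0]}, {"translation": [0, 0, 0.2], "twist": [0, 0, 0]}, {"translation": [0, 0, 0.3], "twist": [0, 0, 0]}, {"translation": [0, 0, 0.45], "twist": [0, 0, 0]}, {"translation": [-0.05, 0, 0.6], "twist": [0, 0, 0]}, {"translation": [-0.12, 0, 0.75], "twist": [0, 0, 0]}, {"translation": [-0.2, 0, 0.87], "twist": [0, 0, 0]}, {"translation": [-0.3, 0.08, 0.95], "twist": [0, 0, 0]}, {"translation": [-0.4, 0.16, 1], "twist": [0, 0, 0]}, {"translation": [-0.5, 0.26, 1], "twist": [0, 0, 0]}])

```text
t: 31.35
ee_pos: [640.0, 89.7, 318.9]
orientation: [2.191, 2.251, 0.001]
ft_force: [0.2, 0.6, -0.7]
width: 19.2
```

Request:
send_rows(commands=[{"translation": [-0.1, 0.1, 0], "twist": [0, 0, 0]}, {"translation": [-0.2, 0.2, 0], "twist": [0, 0, 0]}, {"translation": [-0.3, 0.3, 0], "twist": [0, 0, 0]}, {"translation": [-0.4, 0.4, 0], "twist": [0, 0, 0]}, {"translation": [-0.5, 0.5, 0], "twist": [0, 0, 0]}, {"translation": [-0.6, 0.6, 0], "twist": [0, 0, 0]}, {"translation": [-0.7, 0.7, 0], "twist": [0, 0, 0]}, {"translation": [-0.8, 0.8, 0], "twist": [0, 0, 0]}, {"translation": [-0.9, 0.9, 0], "twist": [0, 0, 0]}, {"translation": [-1, 1, 0], "twist": [0, 0, 0]}])

```text
t: 32.35
ee_pos: [540.2, 189.8, 318.2]
orientation: [2.191, 2.251, 0.0]
ft_force: [1.0, -0.1, -0.4]
width: 19.1
```

Request:
send_rows(commands=[{"translation": [-0.1, 0.1, 0], "twist": [0, 0, 0]}, {"translation": [-0.2, 0.2, 0], "twist": [0, 0, 0]}, {"translation": [-0.3, 0.3, 0], "twist": [0, 0, 0]}, {"translation": [-0.4, 0.4, 0], "twist": [0, 0, 0]}, {"translation": [-0.5, 0.5, 0], "twist": [0, 0, 0]}, {"translation": [-0.6, 0.6, 0], "twist": [0, 0, 0]}, {"translation": [-0.7, 0.7, 0], "twist": [0, 0, 0]}, {"translation": [-0.8, 0.8, 0], "twist": [0, 0, 0]}, {"translation": [-0.9, 0.9, 0], "twist": [0, 0, 0]}, {"translation": [-1, 1, 0], "twist": [0, 0, 0]}])

```text
t: 33.35
ee_pos: [440.1, 289.8, 318.2]
orientation: [-2.191, -2.251, -0.0]
ft_force: [0.4, -0.6, -0.2]
width: 19.4
```

Request:
send_rows(commands=[{"translation": [-0.06, 0, 0], "twist": [0, 0, 0]}, {"translation": [-0.12, 0.01, 0], "twist": [0, 0, 0]}, {"translation": [-0.17, 0.01, -0.05], "twist": [0, 0, 0]}, {"translation": [-0.18, 0.01, -0.18], "twist": [0, 0, 0]}, {"translation": [-0.18, 0.01, -0.32], "twist": [0, 0, 0]}, {"translation": [-0.18, 0.01, -0.46], "twist": [0, 0, 0]}, {"translation": [-0.18, 0.01, -0.6], "twist": [0, 0, 0]}, {"translation": [-0.18, 0.01, -0.74], "twist": [0, 0, 0]}, {"translation": [-0.18, 0.01, -0.86], "twist": [0, 0, 0]}, {"translation": [-0.18, 0.01, -0.96], "twist": [0, 0, 0]}])

```text
t: 34.35
ee_pos: [422.9, 289.9, 220.9]
orientation: [-2.191, -2.251, 0.001]
ft_force: [-0.1, 0.5, -1.1]
width: 19.6
```

Request:
send_rows(commands=[{"translation": [0, 0, -0.05], "twist": [0, 0, 0]}, {"translation": [0, 0, -0.08], "twist": [0, 0, 0]}, {"translation": [0, 0, -0.11], "twist": [0, 0, 0]}, {"translation": [0, 0, -0.11], "twist": [0, 0, 0]}, {"translation": [0, 0, -0.11], "twist": [0, 0, 0]}, {"translation": [0, 0, -0.11], "twist": [0, 0, 0]}, {"translation": [0, 0, -0.11], "twist": [0, 0, 0]}, {"translation": [0, 0, -0.11], "twist": [0, 0, 0]}, {"translation": [0, 0, -0.11], "twist": [0, 0, 0]}, {"translation": [0, 0, -0.11], "twist": [0, 0, 0]}])

```text
t: 35.35
ee_pos: [423.0, 290.0, 211.2]
orientation: [2.191, 2.251, 0.0]
ft_force: [-0.3, 0.1, -0.5]
width: 19.1
```

Request:
send_rows(commands=[{"translation": [0, 0, 0], "twist": [0, 0, 0]}, {"translation": [0, 0, 0], "twist": [0, 0, 0]}, {"translation": [0, 0, 0], "twist": [0, 0, 0]}, {"translation": [0, 0, 0.1], "twist": [0, 0, 0]}, {"translation": [0, 0, 0.25], "twist": [0, 0, 0]}, {"translation": [0, 0, 0.4], "twist": [0, 0, 0]}, {"translation": [0, 0, 0.55], "twist": [0, 0, 0]}, {"translation": [0, 0, 0.7], "twist": [0, 0, 0]}, {"translation": [0, 0, 0.82], "twist": [0, 0, 0]}, {"translation": [0, -0.08, 0.88], "twist": [0, 0, 0]}], grip=0.27)

```text
t: 36.35
ee_pos: [423.3, 282.4, 300.8]
orientation: [2.19, 2.252, 0.004]
ft_force: [-0.4, 0.8, -0.0]
width: 32.5
```

Request:
send_rows(commands=[{"translation": [0.05, -0.1, 0], "twist": [0, 0, 0]}, {"translation": [0.1, -0.2, 0], "twist": [0, 0, 0]}, {"translation": [0.15, -0.3, 0], "twist": [0, 0, 0]}, {"translation": [0.2, -0.4, 0], "twist": [0, 0, 0]}, {"translation": [0.25, -0.5, 0], "twist": [0, 0, 0]}, {"translation": [0.3, -0.6, 0], "twist": [0, 0, 0]}, {"translation": [0.35, -0.7, 0], "twist": [0, 0, 0]}, {"translation": [0.4, -0.8, 0], "twist": [0, 0, 0]}, {"translation": [0.45, -0.9, 0], "twist": [0, 0, 0]}, {"translation": [0.5, -1, 0], "twist": [0, 0, 0]}], grip=-0.2)

```text
t: 37.35
ee_pos: [473.4, 181.1, 299.2]
orientation: [2.191, 2.251, 0.0]
ft_force: [0.5, 0.5, -0.4]
width: 52.7
```

Request:
send_rows(commands=[{"translation": [0.05, -0.1, 0], "twist": [0, 0, 0]}, {"translation": [0.1, -0.2, 0], "twist": [0, 0, 0]}, {"translation": [0.15, -0.3, 0], "twist": [0, 0, 0]}, {"translation": [0.2, -0.4, 0], "twist": [0, 0, 0]}, {"translation": [0.25, -0.5, 0], "twist": [0, 0, 0]}, {"translation": [0.3, -0.6, 0], "twist": [0, 0, 0]}, {"translation": [0.35, -0.7, 0], "twist": [0, 0, 0]}, {"translation": [0.4, -0.8, 0], "twist": [0, 0, 0]}, {"translation": [0.45, -0.9, 0], "twist": [0, 0, 0]}, {"translation": [0.5, -1, 0], "twist": [0, 0, 0]}])

```text
t: 38.35
ee_pos: [523.4, 81.1, 299.2]
orientation: [2.191, 2.251, 0.0]
ft_force: [0.6, 1.2, -0.3]
width: 53.1
```

Request:
send_rows(commands=[{"translation": [0.07, -0.1, 0], "twist": [0, 0, 0]}, {"translation": [0.14, -0.2, 0], "twist": [0, 0, 0]}, {"translation": [0.21, -0.3, 0], "twist": [0, 0, 0]}, {"translation": [0.28, -0.4, 0], "twist": [0, 0, 0]}, {"translation": [0.35, -0.5, 0], "twist": [0, 0, 0]}, {"translation": [0.42, -0.6, 0], "twist": [0, 0, 0]}, {"translation": [0.49, -0.7, 0], "twist": [0, 0, 0]}, {"translation": [0.56, -0.8, 0], "twist": [0, 0, 0]}, {"translation": [0.63, -0.9, 0], "twist": [0, 0, 0]}, {"translation": [0.7, -0.95, 0], "twist": [0, 0, 0]}])

```text
t: 39.35
ee_pos: [593.5, -14.1, 299.1]
orientation: [-2.192, -2.251, 0.0]
ft_force: [1.0, -0.5, -0.0]
width: 52.6
```

Run:
```python
from h import *
d=snap('wrist','w5.png');e=snap('top','t5.png')
cv2.imwrite('pics/w5b.png',np.vstack([cv2.resize(d['img'],(400,300),interpolation=cv2.INTER_AREA),cv2.resize(e['img'],(400,300),interpolation=cv2.INTER_AREA)])[:,:,::-1])
```

```text
(no output)
```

View pics/w5b.png

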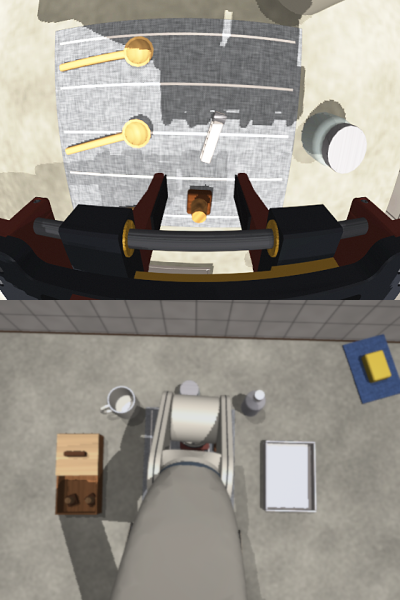

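The wrist crop shows the third stopper's cork at (199,217), still standing. The top view shows two stoppers in the near compartment.

Run:
```python
from h import *
print(px2w('w5.png',[(199*1.4,217*1.4)],48,True).round(1),px2w('w5.png',[(217*1.4,120*1.4),(205*1.4,161*1.4)],20,True).round(1))
```

```text
[[593.3 -91.7  48. ]] [[611.   19.5  20. ]
 [598.9 -30.4  20. ]]
```

Request:
send_rows(commands=[{"translation": [0, -0.1, 0], "twist": [0, 0, 0]}, {"translation": [0, -0.2, 0], "twist": [0, 0, 0]}, {"translation": [0, -0.3, 0], "twist": [0, 0, 0]}, {"translation": [0, -0.4, 0], "twist": [0, 0, 0]}, {"translation": [0, -0.5, 0], "twist": [0, 0, 0]}, {"translation": [0, -0.6, -0.04], "twist": [0, 0, 0]}, {"translation": [0, -0.7, -0.1], "twist": [0, 0, 0]}, {"translation": [0, -0.76, -0.18], "twist": [0, 0, 0]}, {"translation": [0, -0.77, -0.24], "twist": [0, 0, 0]}, {"translation": [0, -0.77, -0.3], "twist": [0, 0, 0]}])

```text
t: 40.45
ee_pos: [592.8, -90.2, 268.2]
orientation: [-2.191, -2.25, 0.001]
ft_force: [-0.5, -0.2, 1.2]
width: 52.8
```

Request:
send_rows(commands=[{"translation": [0.005, -0.005, -0.1], "twist": [0, 0, 0]}, {"translation": [0.005, -0.005, -0.2], "twist": [0, 0, 0]}, {"translation": [0.005, -0.005, -0.3], "twist": [0, 0, 0]}, {"translation": [0.005, -0.005, -0.4], "twist": [0, 0, 0]}, {"translation": [0.005, -0.005, -0.48], "twist": [0, 0, 0]}, {"translation": [0.005, -0.005, -0.54], "twist": [0, 0, 0]}, {"translation": [0.005, -0.005, -0.58], "twist": [0, 0, 0]}, {"translation": [0.005, -0.005, -0.61], "twist": [0, 0, 0]}, {"translation": [0.005, -0.005, -0.61], "twist": [0, 0, 0]}, {"translation": [0.005, -0.005, -0.61], "twist": [0, 0, 0]}])

```text
t: 41.45
ee_pos: [593.6, -90.6, 208.4]
orientation: [2.191, 2.251, 0.0]
ft_force: [0.2, -0.1, 0.5]
width: 53.2
```

Request:
send_rows(commands=[{"translation": [0, 0, 0], "twist": [0, 0, 0]}, {"translation": [0, 0, 0], "twist": [0, 0, 0]}, {"translation": [0, 0, 0], "twist": [0, 0, 0]}, {"translation": [0, 0, 0], "twist": [0, 0, 0]}, {"translation": [0, 0, 0], "twist": [0, 0, 0]}, {"translation": [0, 0, 0], "twist": [0, 0, 0]}, {"translation": [0, 0, 0], "twist": [0, 0, 0]}, {"translation": [0, 0, 0.02], "twist": [0, 0, 0]}, {"translation": [0, 0, 0.06], "twist": [0, 0, 0]}, {"translation": [0, 0, 0.1], "twist": [0, 0, 0]}], grip=1)

```text
t: 42.45
ee_pos: [593.5, -90.6, 218.4]
orientation: [-2.191, -2.251, 0.0]
ft_force: [0.2, 0.6, -0.2]
width: 19.3
```

Request:
send_rows(commands=[{"translation": [0, 0, 0.1], "twist": [0, 0, 0]}, {"translation": [0, 0, 0.2], "twist": [0, 0, 0]}, {"translation": [0, 0, 0.3], "twist": [0, 0, 0]}, {"translation": [0, 0.05, 0.4], "twist": [0, 0, 0]}, {"translation": [0, 0.1, 0.5], "twist": [0, 0, 0]}, {"translation": [-0.1, 0.2, 0.6], "twist": [0, 0, 0]}, {"translation": [-0.15, 0.3, 0.7], "twist": [0, 0, 0]}, {"translation": [-0.2, 0.4, 0.8], "twist": [0, 0, 0]}, {"translation": [-0.25, 0.5, 0.85], "twist": [0, 0, 0]}, {"translation": [-0.3, 0.6, 0.9], "twist": [0, 0, 0]}])

```text
t: 43.45
ee_pos: [563.0, -29.5, 308.7]
orientation: [2.191, 2.251, 0.0]
ft_force: [-0.9, 0.4, -0.3]
width: 19.3
```

Request:
send_rows(commands=[{"translation": [-0.04, 0.1, 0], "twist": [0, 0, 0]}, {"translation": [-0.08, 0.2, 0], "twist": [0, 0, 0]}, {"translation": [-0.12, 0.3, 0], "twist": [0, 0, 0]}, {"translation": [-0.16, 0.4, 0], "twist": [0, 0, 0]}, {"translation": [-0.2, 0.5, 0], "twist": [0, 0, 0]}, {"translation": [-0.24, 0.6, 0], "twist": [0, 0, 0]}, {"translation": [-0.28, 0.7, 0], "twist": [0, 0, 0]}, {"translation": [-0.32, 0.8, 0], "twist": [0, 0, 0]}, {"translation": [-0.36, 0.9, 0], "twist": [0, 0, 0]}, {"translation": [-0.4, 1, 0], "twist": [0, 0, 0]}])

```text
t: 44.45
ee_pos: [523.2, 70.3, 308.2]
orientation: [2.191, 2.251, 0.0]
ft_force: [0.3, -0.5, -0.5]
width: 19.3
```

Request:
send_rows(commands=[{"translation": [-0.04, 0.1, 0], "twist": [0, 0, 0]}, {"translation": [-0.08, 0.2, 0], "twist": [0, 0, 0]}, {"translation": [-0.12, 0.3, 0], "twist": [0, 0, 0]}, {"translation": [-0.16, 0.4, 0], "twist": [0, 0, 0]}, {"translation": [-0.2, 0.5, 0], "twist": [0, 0, 0]}, {"translation": [-0.24, 0.6, 0], "twist": [0, 0, 0]}, {"translation": [-0.28, 0.7, 0], "twist": [0, 0, 0]}, {"translation": [-0.32, 0.8, 0], "twist": [0, 0, 0]}, {"translation": [-0.36, 0.9, 0], "twist": [0, 0, 0]}, {"translation": [-0.4, 1, 0], "twist": [0, 0, 0]}])

```text
t: 45.45
ee_pos: [483.2, 170.3, 308.2]
orientation: [2.191, 2.251, 0.0]
ft_force: [-0.3, 0.6, 0.3]
width: 19.6
```

Request:
send_rows(commands=[{"translation": [-0.03, 0.1, 0], "twist": [0, 0, 0]}, {"translation": [-0.06, 0.2, 0], "twist": [0, 0, 0]}, {"translation": [-0.09, 0.3, 0], "twist": [0, 0, 0]}, {"translation": [-0.12, 0.4, 0], "twist": [0, 0, 0]}, {"translation": [-0.15, 0.5, 0], "twist": [0, 0, 0]}, {"translation": [-0.18, 0.6, 0], "twist": [0, 0, 0]}, {"translation": [-0.2, 0.7, 0], "twist": [0, 0, 0]}, {"translation": [-0.22, 0.8, 0], "twist": [0, 0, 0]}, {"translation": [-0.24, 0.9, 0], "twist": [0, 0, 0]}, {"translation": [-0.25, 1, 0], "twist": [0, 0, 0]}])

```text
t: 46.45
ee_pos: [458.3, 270.3, 308.2]
orientation: [-2.191, -2.251, 0.0]
ft_force: [0.3, 0.5, -0.5]
width: 19.2
```

Request:
send_rows(commands=[{"translation": [0, 0.1, 0], "twist": [0, 0, 0]}, {"translation": [0, 0.2, 0], "twist": [0, 0, 0]}, {"translation": [0, 0.3, 0], "twist": [0, 0, 0]}, {"translation": [0, 0.4, 0], "twist": [0, 0, 0]}, {"translation": [0, 0.47, -0.05], "twist": [0, 0, 0]}, {"translation": [0, 0.49, -0.15], "twist": [0, 0, 0]}, {"translation": [0, 0.49, -0.28], "twist": [0, 0, 0]}, {"translation": [0, 0.49, -0.4], "twist": [0, 0, 0]}, {"translation": [0, 0.49, -0.52], "twist": [0, 0, 0]}, {"translation": [0, 0.49, -0.6], "twist": [0, 0, 0]}])

```text
t: 47.45
ee_pos: [458.2, 317.9, 246.5]
orientation: [-2.191, -2.25, 0.003]
ft_force: [0.3, 0.5, -0.1]
width: 19.7
```

Request:
send_rows(commands=[{"translation": [0, 0, -0.08], "twist": [0, 0, 0]}, {"translation": [0, 0, -0.16], "twist": [0, 0, 0]}, {"translation": [0, 0, -0.22], "twist": [0, 0, 0]}, {"translation": [0, 0, -0.28], "twist": [0, 0, 0]}, {"translation": [0, 0, -0.32], "twist": [0, 0, 0]}, {"translation": [0, 0, -0.35], "twist": [0, 0, 0]}, {"translation": [0, 0, -0.37], "twist": [0, 0, 0]}, {"translation": [0, 0, -0.37], "twist": [0, 0, 0]}, {"translation": [0, 0, -0.37], "twist": [0, 0, 0]}, {"translation": [0, 0, -0.37], "twist": [0, 0, 0]}])

```text
t: 48.45
ee_pos: [458.6, 318.6, 211.4]
orientation: [2.191, 2.251, 0.001]
ft_force: [-0.3, 0.2, -0.4]
width: 19.4
```

Request:
send_rows(commands=[{"translation": [0, 0, 0], "twist": [0, 0, 0]}, {"translation": [0, 0, 0], "twist": [0, 0, 0]}, {"translation": [0, 0, 0], "twist": [0, 0, 0]}, {"translation": [0, 0, 0.1], "twist": [0, 0, 0]}, {"translation": [0, 0, 0.25], "twist": [0, 0, 0]}, {"translation": [0, 0, 0.4], "twist": [0, 0, 0]}, {"translation": [0, 0, 0.55], "twist": [0, 0, 0]}, {"translation": [0, 0, 0.7], "twist": [0, 0, 0]}, {"translation": [0, 0, 0.82], "twist": [0, 0, 0]}, {"translation": [0, 0, 0.9], "twist": [0, 0, 0]}], grip=0.36)

```text
t: 49.45
ee_pos: [458.7, 318.6, 302.9]
orientation: [2.191, 2.251, 0.003]
ft_force: [-0.1, 0.1, -1.0]
width: 28.2
```

Request:
send_rows(commands=[{"translation": [0.1, 0, 0], "twist": [0, 0, 0]}, {"translation": [0.2, 0, 0], "twist": [0, 0, 0]}, {"translation": [0.3, 0, 0], "twist": [0, 0, 0]}, {"translation": [0.4, 0, 0], "twist": [0, 0, 0]}, {"translation": [0.5, 0, 0], "twist": [0, 0, 0]}, {"translation": [0.6, 0.01, 0], "twist": [0, 0, 0]}, {"translation": [0.7, 0.02, 0], "twist": [0, 0, 0]}, {"translation": [0.8, 0.03, 0], "twist": [0, 0, 0]}, {"translation": [0.9, 0.04, 0], "twist": [0, 0, 0]}, {"translation": [0.97, 0.04, 0], "twist": [0, 0, 0]}], grip=-0.2)

```text
t: 50.45
ee_pos: [556.4, 322.6, 301.2]
orientation: [2.191, 2.251, 0.001]
ft_force: [-0.4, -0.0, 0.1]
width: 52.8
```

Run:
```python
from h import *
d=snap('wrist','w6.png');e=snap('scene','s6.png')
cv2.imwrite('pics/w6b.png',np.vstack([cv2.resize(d['img'],(400,300),interpolation=cv2.INTER_AREA),cv2.resize(e['img'],(400,300),interpolation=cv2.INTER_AREA)])[:,:,::-1])
```

```text
(no output)
```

View pics/w6b.png

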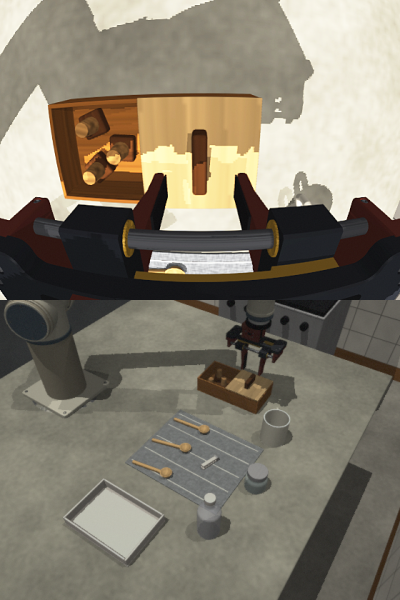

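All three stoppers stand in the near compartment, clear of each other. Next I close the cover.

Request:
send_rows(commands=[{"translation": [-0.01, 0, -0.1], "twist": [0, 0, 0]}, {"translation": [-0.01, 0, -0.2], "twist": [0, 0, 0]}, {"translation": [-0.01, 0, -0.3], "twist": [0, 0, 0]}, {"translation": [-0.01, 0, -0.38], "twist": [0, 0, 0]}, {"translation": [-0.01, 0, -0.44], "twist": [0, 0, 0]}, {"translation": [-0.01, 0, -0.48], "twist": [0, 0, 0]}, {"translation": [-0.01, 0, -0.51], "twist": [0, 0, 0]}, {"translation": [-0.01, 0, -0.525], "twist": [0, 0, 0]}, {"translation": [-0.01, 0, -0.525], "twist": [0, 0, 0]}, {"translation": [-0.01, 0, -0.525], "twist": [0, 0, 0]}])

```text
t: 51.55
ee_pos: [554.6, 322.5, 249.0]
orientation: [2.191, 2.251, 0.001]
ft_force: [-0.4, 0.4, -0.0]
width: 52.9
```

Request:
send_rows(commands=[{"translation": [0, 0, 0], "twist": [0, 0, 0]}, {"translation": [0, 0, 0], "twist": [0, 0, 0]}, {"translation": [0, 0, 0], "twist": [0, 0, 0]}, {"translation": [0, 0, 0], "twist": [0, 0, 0]}, {"translation": [0, 0, 0], "twist": [0, 0, 0]}, {"translation": [0, 0, 0], "twist": [0, 0, 0]}, {"translation": [0, 0, 0], "twist": [0, 0, 0]}, {"translation": [0, 0, 0], "twist": [0, 0, 0]}, {"translation": [0, 0, 0], "twist": [0, 0, 0]}, {"translation": [0, 0, 0], "twist": [0, 0, 0]}], grip=1)

```text
t: 52.55
ee_pos: [554.5, 322.5, 248.7]
orientation: [2.191, 2.251, 0.0]
ft_force: [1.1, 0.1, 0.2]
width: 13.8
```

Request:
send_rows(commands=[{"translation": [-0.1, 0, 0], "twist": [0, 0, 0]}, {"translation": [-0.2, -0.01, 0], "twist": [0, 0, 0]}, {"translation": [-0.3, -0.01, 0], "twist": [0, 0, 0]}, {"translation": [-0.4, -0.01, 0], "twist": [0, 0, 0]}, {"translation": [-0.5, -0.015, 0], "twist": [0, 0, 0]}, {"translation": [-0.6, -0.02, 0], "twist": [0, 0, 0]}, {"translation": [-0.7, -0.02, 0], "twist": [0, 0, 0]}, {"translation": [-0.8, -0.025, 0], "twist": [0, 0, 0]}, {"translation": [-0.9, -0.03, 0], "twist": [0, 0, 0]}, {"translation": [-1, -0.03, 0], "twist": [0, 0, 0]}])

```text
t: 53.55
ee_pos: [453.7, 319.6, 248.7]
orientation: [-2.191, -2.251, -0.0]
ft_force: [1.8, 1.9, -3.2]
width: 13.9
```

Request:
send_rows(commands=[{"translation": [-0.01, 0, 0], "twist": [0, 0, 0]}, {"translation": [-0.02, 0, 0], "twist": [0, 0, 0]}, {"translation": [-0.03, 0, 0], "twist": [0, 0, 0]}, {"translation": [-0.04, 0, 0], "twist": [0, 0, 0]}, {"translation": [-0.05, 0, 0], "twist": [0, 0, 0]}, {"translation": [-0.06, 0, 0], "twist": [0, 0, 0]}, {"translation": [-0.07, 0, 0], "twist": [0, 0, 0]}, {"translation": [-0.08, 0, 0], "twist": [0, 0, 0]}, {"translation": [-0.09, 0, 0], "twist": [0, 0, 0]}, {"translation": [-0.1, 0, 0], "twist": [0, 0, 0]}])

```text
t: 54.55
ee_pos: [444.4, 319.4, 248.7]
orientation: [2.191, 2.251, -0.0]
ft_force: [0.9, 1.9, -2.0]
width: 13.6
```

Now small steps to feel for the home stop.

Request:
send_rows(commands=[{"translation": [-0.005, 0, 0], "twist": [0, 0, 0]}, {"translation": [-0.01, 0, 0], "twist": [0, 0, 0]}, {"translation": [-0.015, 0, 0], "twist": [0, 0, 0]}, {"translation": [-0.02, 0, 0], "twist": [0, 0, 0]}, {"translation": [-0.025, 0, 0], "twist": [0, 0, 0]}, {"translation": [-0.03, 0, 0], "twist": [0, 0, 0]}, {"translation": [-0.03, 0, 0], "twist": [0, 0, 0]}, {"translation": [-0.03, 0, 0], "twist": [0, 0, 0]}, {"translation": [-0.03, 0, 0], "twist": [0, 0, 0]}, {"translation": [-0.03, 0, 0], "twist": [0, 0, 0]}])

```text
t: 55.55
ee_pos: [442.2, 319.3, 248.7]
orientation: [2.19, 2.251, 0.002]
ft_force: [7.3, 0.4, -4.2]
width: 13.6
```

Request:
send_rows(commands=[{"translation": [-0.005, 0, 0], "twist": [0, 0, 0]}, {"translation": [-0.01, 0, 0], "twist": [0, 0, 0]}, {"translation": [-0.015, 0, 0], "twist": [0, 0, 0]}, {"translation": [-0.015, 0, 0], "twist": [0, 0, 0]}, {"translation": [-0.015, 0, 0], "twist": [0, 0, 0]}, {"translation": [-0.015, 0, 0], "twist": [0, 0, 0]}, {"translation": [-0.015, 0, 0], "twist": [0, 0, 0]}, {"translation": [-0.015, 0, 0], "twist": [0, 0, 0]}, {"translation": [-0.015, 0, 0], "twist": [0, 0, 0]}, {"translation": [-0.015, 0, 0], "twist": [0, 0, 0]}])

```text
t: 56.55
ee_pos: [441.7, 319.3, 248.7]
orientation: [2.189, 2.25, 0.005]
ft_force: [12.5, -1.4, -8.4]
width: 14.0
```

Request:
send_rows(commands=[{"translation": [0, 0, 0], "twist": [0, 0, 0]}, {"translation": [0, 0, 0], "twist": [0, 0, 0]}, {"translation": [0, 0, 0], "twist": [0, 0, 0]}, {"translation": [0.01, 0, 0.05], "twist": [0, 0, 0]}, {"translation": [0.01, 0, 0.15], "twist": [0, 0, 0]}, {"translation": [0.01, 0, 0.27], "twist": [0, 0, 0]}, {"translation": [0.01, 0, 0.39], "twist": [0, 0, 0]}, {"translation": [0.01, 0, 0.51], "twist": [0, 0, 0]}, {"translation": [0.01, -0.05, 0.6], "twist": [0, 0, 0]}, {"translation": [0.03, -0.15, 0.6], "twist": [0, 0, 0]}], grip=-0.2)

```text
t: 57.55
ee_pos: [443.3, 304.6, 310.4]
orientation: [2.19, 2.252, 0.005]
ft_force: [-0.1, -0.2, -0.8]
width: 52.7
```

Request:
send_rows(commands=[{"translation": [0.05, -0.1, 0], "twist": [0, 0, -0.05]}, {"translation": [0.1, -0.2, 0], "twist": [0, 0, -0.1]}, {"translation": [0.15, -0.3, 0], "twist": [0, 0, -0.15]}, {"translation": [0.2, -0.4, 0], "twist": [0, 0, -0.2]}, {"translation": [0.25, -0.5, 0], "twist": [0, 0, -0.25]}, {"translation": [0.3, -0.6, 0], "twist": [0, 0, -0.3]}, {"translation": [0.35, -0.7, 0], "twist": [0, 0, -0.35]}, {"translation": [0.4, -0.8, 0], "twist": [0, 0, -0.4]}, {"translation": [0.45, -0.9, 0], "twist": [0, 0, -0.46]}, {"translation": [0.5, -1, 0], "twist": [0, 0, -0.52]}])

```text
t: 58.55
ee_pos: [493.4, 203.6, 308.7]
orientation: [-2.467, -1.945, -0.0]
ft_force: [-0.8, -0.1, -0.1]
width: 52.8
```

Request:
send_rows(commands=[{"translation": [0.05, -0.1, 0], "twist": [0, 0, 0]}, {"translation": [0.1, -0.2, 0], "twist": [0, 0, 0]}, {"translation": [0.15, -0.3, 0], "twist": [0, 0, 0]}, {"translation": [0.2, -0.4, 0], "twist": [0, 0, 0]}, {"translation": [0.25, -0.5, 0], "twist": [0, 0, 0]}, {"translation": [0.3, -0.6, 0], "twist": [0, 0, 0]}, {"translation": [0.35, -0.7, 0], "twist": [0, 0, 0]}, {"translation": [0.4, -0.8, 0], "twist": [0, 0, 0]}, {"translation": [0.45, -0.9, 0], "twist": [0, 0, 0]}, {"translation": [0.5, -1, 0], "twist": [0, 0, 0]}])

```text
t: 59.55
ee_pos: [543.4, 103.6, 308.7]
orientation: [-2.465, -1.948, 0.0]
ft_force: [-0.1, -0.3, -0.2]
width: 52.4
```

Request:
send_rows(commands=[{"translation": [0.06, -0.1, 0], "twist": [0, 0, 0]}, {"translation": [0.12, -0.2, 0], "twist": [0, 0, 0]}, {"translation": [0.18, -0.3, 0], "twist": [0, 0, 0]}, {"translation": [0.24, -0.4, 0], "twist": [0, 0, 0]}, {"translation": [0.3, -0.5, 0], "twist": [0, 0, 0]}, {"translation": [0.36, -0.6, 0], "twist": [0, 0, 0]}, {"translation": [0.42, -0.7, 0], "twist": [0, 0, 0]}, {"translation": [0.48, -0.8, 0], "twist": [0, 0, 0]}, {"translation": [0.54, -0.88, 0], "twist": [0, 0, 0]}, {"translation": [0.6, -0.93, 0], "twist": [0, 0, 0]}])

```text
t: 60.55
ee_pos: [603.5, 10.6, 308.7]
orientation: [2.465, 1.948, 0.0]
ft_force: [-0.5, 0.3, -0.4]
width: 52.7
```

Run:
```python
from h import *
d=snap('wrist','w7.png');e=snap('top','t7.png')
cv2.imwrite('pics/w7b.png',np.vstack([d['img'][180:,:],cv2.resize(e['img'],(560,420))[100:390]])[:,:,::-1])
```

```text
(no output)
```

View pics/w7b.png

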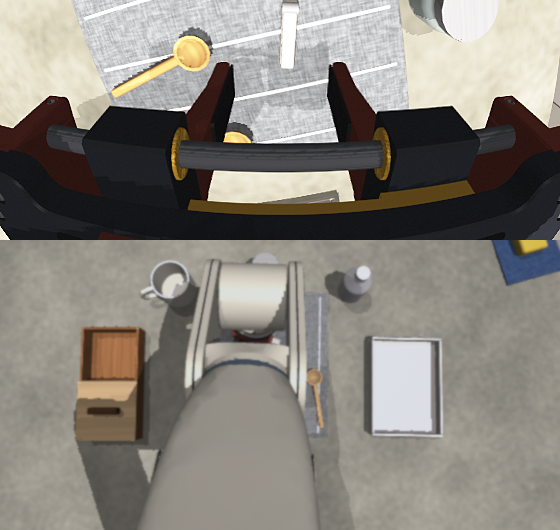

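The cover is home and the far compartment open. The clip is aligned with the camera's vertical, its near end at about (288,247) in the wrist image.

Run:
```python
from h import *
print(px2w('w7.png',[(288,247),(290,182)],20,True).round(1))
```

```text
[[600.1 -30.9  20. ]
 [615.3  27.4  20. ]]
```

Request:
send_rows(commands=[{"translation": [0, -0.05, -0.1], "twist": [0, 0, 0]}, {"translation": [0, -0.1, -0.2], "twist": [0, 0, 0]}, {"translation": [0, -0.14, -0.3], "twist": [0, 0, 0]}, {"translation": [0, -0.14, -0.38], "twist": [0, 0, 0]}, {"translation": [0, -0.14, -0.45], "twist": [0, 0, 0]}, {"translation": [0, -0.14, -0.52], "twist": [0, 0, 0]}, {"translation": [0, -0.14, -0.58], "twist": [0, 0, 0]}, {"translation": [0, -0.14, -0.64], "twist": [0, 0, 0]}, {"translation": [0, -0.14, -0.68], "twist": [0, 0, 0]}, {"translation": [0, -0.14, -0.7], "twist": [0, 0, 0]}])

```text
t: 61.65
ee_pos: [602.9, -2.4, 238.2]
orientation: [-2.464, -1.948, 0.0]
ft_force: [0.4, 0.7, 0.3]
width: 52.7
```

Request:
send_rows(commands=[{"translation": [0.03, 0, -0.1], "twist": [0, 0, 0]}, {"translation": [0.03, 0, -0.2], "twist": [0, 0, 0]}, {"translation": [0.03, 0, -0.28], "twist": [0, 0, 0]}, {"translation": [0.03, 0, -0.35], "twist": [0, 0, 0]}, {"translation": [0.03, 0, -0.4], "twist": [0, 0, 0]}, {"translation": [0.03, 0, -0.44], "twist": [0, 0, 0]}, {"translation": [0.03, 0, -0.47], "twist": [0, 0, 0]}, {"translation": [0.03, 0, -0.48], "twist": [0, 0, 0]}, {"translation": [0.03, 0, -0.48], "twist": [0, 0, 0]}, {"translation": [0.03, 0, -0.48], "twist": [0, 0, 0]}])

```text
t: 62.65
ee_pos: [606.1, -2.6, 190.9]
orientation: [2.464, 1.948, 0.001]
ft_force: [0.5, -0.5, -0.3]
width: 52.9
```

Request:
send_rows(commands=[{"translation": [0, 0, 0], "twist": [0, 0, 0]}, {"translation": [0, 0, 0], "twist": [0, 0, 0]}, {"translation": [0, 0, 0], "twist": [0, 0, 0]}, {"translation": [0, 0, 0], "twist": [0, 0, 0]}, {"translation": [0, 0, 0], "twist": [0, 0, 0]}, {"translation": [0, 0, 0], "twist": [0, 0, 0]}, {"translation": [0, 0, 0], "twist": [0, 0, 0]}, {"translation": [0, 0, 0.02], "twist": [0, 0, 0]}, {"translation": [0, 0, 0.06], "twist": [0, 0, 0]}, {"translation": [0, 0, 0.1], "twist": [0, 0, 0]}], grip=1)

```text
t: 63.65
ee_pos: [606.0, -2.5, 201.0]
orientation: [-2.465, -1.948, 0.0]
ft_force: [0.3, -0.5, -1.2]
width: 13.5
```

Request:
send_rows(commands=[{"translation": [0, 0, 0.1], "twist": [0, 0, 0]}, {"translation": [0, 0, 0.2], "twist": [0, 0, 0]}, {"translation": [0, 0, 0.3], "twist": [0, 0, 0]}, {"translation": [0, 0.05, 0.4], "twist": [0, 0, 0]}, {"translation": [0, 0.1, 0.5], "twist": [0, 0, 0]}, {"translation": [0, 0.2, 0.6], "twist": [0, 0, 0]}, {"translation": [0, 0.3, 0.7], "twist": [0, 0, 0]}, {"translation": [0, 0.4, 0.8], "twist": [0, 0, 0]}, {"translation": [0, 0.5, 0.85], "twist": [0, 0, 0]}, {"translation": [0, 0.6, 0.9], "twist": [0, 0, 0]}])

```text
t: 64.65
ee_pos: [605.9, 58.6, 291.2]
orientation: [2.464, 1.949, 0.0]
ft_force: [-0.4, 0.6, 0.6]
width: 14.1
```

Request:
send_rows(commands=[{"translation": [-0.02, 0.1, 0], "twist": [0, 0, 0.05]}, {"translation": [-0.04, 0.2, 0], "twist": [0, 0, 0.1]}, {"translation": [-0.06, 0.3, 0], "twist": [0, 0, 0.15]}, {"translation": [-0.08, 0.4, 0], "twist": [0, 0, 0.2]}, {"translation": [-0.1, 0.5, 0], "twist": [0, 0, 0.25]}, {"translation": [-0.12, 0.6, 0], "twist": [0, 0, 0.3]}, {"translation": [-0.14, 0.7, 0], "twist": [0, 0, 0.35]}, {"translation": [-0.16, 0.8, 0], "twist": [0, 0, 0.4]}, {"translation": [-0.18, 0.9, 0], "twist": [0, 0, 0.46]}, {"translation": [-0.2, 1, 0], "twist": [0, 0, 0.52]}])

```text
t: 65.65
ee_pos: [585.8, 158.3, 290.7]
orientation: [2.188, 2.254, 0.0]
ft_force: [-0.9, -0.4, -1.0]
width: 13.6
```

Request:
send_rows(commands=[{"translation": [-0.02, 0.1, 0], "twist": [0, 0, 0]}, {"translation": [-0.04, 0.2, 0], "twist": [0, 0, 0]}, {"translation": [-0.06, 0.3, 0], "twist": [0, 0, 0]}, {"translation": [-0.08, 0.4, 0], "twist": [0, 0, 0]}, {"translation": [-0.1, 0.5, 0], "twist": [0, 0, 0]}, {"translation": [-0.12, 0.6, 0], "twist": [0, 0, 0]}, {"translation": [-0.14, 0.7, 0], "twist": [0, 0, 0]}, {"translation": [-0.16, 0.8, 0], "twist": [0, 0, 0]}, {"translation": [-0.18, 0.9, 0], "twist": [0, 0, 0]}, {"translation": [-0.2, 1, 0], "twist": [0, 0, 0]}])

```text
t: 66.65
ee_pos: [565.8, 258.3, 290.7]
orientation: [2.191, 2.251, 0.0]
ft_force: [0.4, 0.0, -0.3]
width: 13.6
```

Request:
send_rows(commands=[{"translation": [-0.02, 0.1, 0], "twist": [0, 0, 0]}, {"translation": [-0.04, 0.2, 0], "twist": [0, 0, 0]}, {"translation": [-0.06, 0.3, 0], "twist": [0, 0, 0]}, {"translation": [-0.08, 0.4, 0], "twist": [0, 0, 0]}, {"translation": [-0.08, 0.5, 0], "twist": [0, 0, 0]}, {"translation": [-0.08, 0.6, -0.04], "twist": [0, 0, 0]}, {"translation": [-0.08, 0.64, -0.12], "twist": [0, 0, 0]}, {"translation": [-0.08, 0.64, -0.24], "twist": [0, 0, 0]}, {"translation": [-0.08, 0.64, -0.36], "twist": [0, 0, 0]}, {"translation": [-0.08, 0.64, -0.46], "twist": [0, 0, 0]}])

```text
t: 67.65
ee_pos: [557.6, 320.9, 242.8]
orientation: [-2.191, -2.25, 0.003]
ft_force: [-0.2, -0.4, -1.1]
width: 13.8
```

Request:
send_rows(commands=[{"translation": [0, 0, -0.1], "twist": [0, 0, 0]}, {"translation": [0, 0, -0.2], "twist": [0, 0, 0]}, {"translation": [0, 0, -0.3], "twist": [0, 0, 0]}, {"translation": [0, 0, -0.38], "twist": [0, 0, 0]}, {"translation": [0, 0, -0.44], "twist": [0, 0, 0]}, {"translation": [0, 0, -0.48], "twist": [0, 0, 0]}, {"translation": [0, 0, -0.51], "twist": [0, 0, 0]}, {"translation": [0, 0, -0.52], "twist": [0, 0, 0]}, {"translation": [0, 0, -0.52], "twist": [0, 0, 0]}, {"translation": [0, 0, -0.52], "twist": [0, 0, 0]}])

```text
t: 68.65
ee_pos: [558.1, 321.5, 193.0]
orientation: [2.191, 2.251, 0.001]
ft_force: [-0.6, 0.5, -0.7]
width: 13.5
```

Request:
send_rows(commands=[{"translation": [0, 0, 0], "twist": [0, 0, 0]}, {"translation": [0, 0, 0], "twist": [0, 0, 0]}, {"translation": [0, 0, 0], "twist": [0, 0, 0]}, {"translation": [0, 0, 0.1], "twist": [0, 0, 0]}, {"translation": [0, 0, 0.25], "twist": [0, 0, 0]}, {"translation": [0, 0, 0.4], "twist": [0, 0, 0]}, {"translation": [0, 0, 0.55], "twist": [0, 0, 0]}, {"translation": [0, 0, 0.7], "twist": [0, 0, 0]}, {"translation": [0, 0, 0.85], "twist": [0, 0, 0]}, {"translation": [0, 0, 1], "twist": [0, 0, 0]}], grip=0.4)

```text
t: 69.65
ee_pos: [558.0, 321.5, 294.3]
orientation: [2.191, 2.251, 0.001]
ft_force: [-0.5, 0.0, 0.5]
width: 26.4
```

Request:
send_rows(commands=[{"translation": [0, -0.08, 0], "twist": [0, 0, -0.1]}, {"translation": [0, -0.16, 0], "twist": [0, 0, -0.2]}, {"translation": [-0.05, -0.24, 0], "twist": [0, 0, -0.3]}, {"translation": [-0.07, -0.32, 0], "twist": [0, 0, -0.4]}, {"translation": [-0.1, -0.4, 0], "twist": [0, 0, -0.5]}, {"translation": [-0.13, -0.48, 0], "twist": [0, 0, -0.6]}, {"translation": [-0.16, -0.56, 0], "twist": [0, 0, -0.7]}, {"translation": [-0.19, -0.64, 0], "twist": [0, 0, -0.8]}, {"translation": [-0.22, -0.72, 0], "twist": [0, 0, -0.9]}, {"translation": [-0.25, -0.8, 0], "twist": [0, 0, -1]}], grip=-0.1)

```text
t: 70.65
ee_pos: [532.9, 241.2, 293.4]
orientation: [-2.682, -1.636, -0.0]
ft_force: [0.2, 0.5, 0.1]
width: 48.1
```

Request:
send_rows(commands=[{"translation": [0, -0.08, 0], "twist": [0, 0, -0.1]}, {"translation": [0, -0.16, 0], "twist": [0, 0, -0.2]}, {"translation": [-0.05, -0.24, 0], "twist": [0, 0, -0.3]}, {"translation": [-0.07, -0.32, 0], "twist": [0, 0, -0.4]}, {"translation": [-0.1, -0.4, 0], "twist": [0, 0, -0.5]}, {"translation": [-0.13, -0.48, 0], "twist": [0, 0, -0.6]}, {"translation": [-0.16, -0.56, 0], "twist": [0, 0, -0.7]}, {"translation": [-0.19, -0.64, 0], "twist": [0, 0, -0.8]}, {"translation": [-0.22, -0.72, 0], "twist": [0, 0, -0.9]}, {"translation": [-0.25, -0.8, 0], "twist": [0, 0, -1]}])

```text
t: 71.65
ee_pos: [507.9, 161.2, 293.4]
orientation: [-3.003, -0.922, -0.001]
ft_force: [-0.0, -0.4, -0.8]
width: 48.1
```

Request:
send_rows(commands=[{"translation": [0, -0.08, 0], "twist": [0, 0, -0.1]}, {"translation": [0, -0.16, 0], "twist": [0, 0, -0.2]}, {"translation": [-0.05, -0.24, 0], "twist": [0, 0, -0.3]}, {"translation": [-0.07, -0.32, 0], "twist": [0, 0, -0.4]}, {"translation": [-0.1, -0.4, 0], "twist": [0, 0, -0.5]}, {"translation": [-0.13, -0.48, 0], "twist": [0, 0, -0.6]}, {"translation": [-0.16, -0.56, 0], "twist": [0, 0, -0.7]}, {"translation": [-0.19, -0.62, 0], "twist": [0, 0, -0.8]}, {"translation": [-0.22, -0.66, 0], "twist": [0, 0, -0.9]}, {"translation": [-0.25, -0.68, 0], "twist": [0, 0, -1]}])

```text
t: 72.65
ee_pos: [482.9, 93.1, 293.4]
orientation: [-3.138, -0.15, -0.001]
ft_force: [-0.4, -0.7, 0.2]
width: 48.4
```

Run:
```python
from h import *
d=snap('wrist','w8.png')
cv2.imwrite('pics/w8b.png',cv2.resize(d['img'][:,:,::-1],(800,600),interpolation=cv2.INTER_CUBIC))
o=ctrl.get_obs();print(o['qpos'],R.from_rotvec(o['orientation']).as_matrix().round(3)[:,1])
```

```text
[ 1.66307061e-01  4.02314904e-01  1.99672504e+00 -7.51486114e-05
  7.42826239e-01  1.64415229e+00] [ 0.093 -0.996  0.   ]
```

View pics/w8b.png

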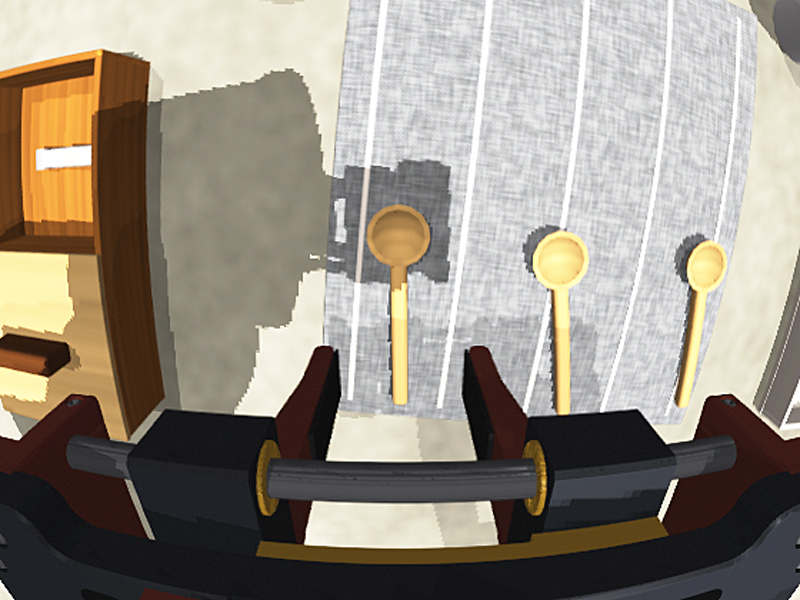

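The clip lies in the far compartment. The spoon bowls are at (398,236), (560,260), (706,265), and spoon0's handle is aligned with the jaws.

Run:
```python
from h import *
for b,e in [((398,236),(400,402)),((560,260),(563,411)),((706,265),(682,404))]:
    B=px2w('w8.png',[(b[0]*.7,b[1]*.7)],15,True)[0][:2];E=px2w('w8.png',[(e[0]*.7,e[1]*.7)],14,True)[0][:2]
    d=(B-E)/np.linalg.norm(B-E);print(B.round(1),E.round(1),'org',(B-36*d).round(1),'yaw',np.arctan2(d[1],d[0]).round(3),np.linalg.norm(B-E).round(1))
```

```text
[518.4  97.7] [411.6  86.6] org [482.6  94. ] yaw 0.104 107.3
[514.4   0.8] [411.3 -24.9] org [479.4  -7.9] yaw 0.245 106.2
[ 523.9 -108.7] [ 417.9 -124.9] org [ 488.3 -114.1] yaw 0.152 107.2
```

Request:
send_rows(commands=[{"translation": [0, 0.01, -0.12], "twist": [0, 0, 0]}, {"translation": [0, 0.01, -0.26], "twist": [0, 0, 0]}, {"translation": [0, 0.01, -0.4], "twist": [0, 0, 0]}, {"translation": [0, 0.01, -0.54], "twist": [0, 0, 0]}, {"translation": [0, 0.01, -0.66], "twist": [0, 0, 0]}, {"translation": [0, 0.01, -0.76], "twist": [0, 0, 0]}, {"translation": [0, 0.01, -0.85], "twist": [0, 0, 0]}, {"translation": [0, 0.01, -0.92], "twist": [0, 0, 0]}, {"translation": [0, 0.01, -0.97], "twist": [0, 0, 0]}, {"translation": [0, 0.01, -1], "twist": [0, 0, 0]}])

```text
t: 73.7
ee_pos: [483.0, 94.5, 192.3]
orientation: [3.138, 0.154, -0.0]
ft_force: [-0.9, 0.1, 0.8]
width: 48.2
```

Request:
send_rows(commands=[{"translation": [0, 0, -0.03], "twist": [0, 0, 0]}, {"translation": [0, 0, -0.045], "twist": [0, 0, 0]}, {"translation": [0, 0, -0.045], "twist": [0, 0, 0]}, {"translation": [0, 0, -0.045], "twist": [0, 0, 0]}, {"translation": [0, 0, -0.045], "twist": [0, 0, 0]}, {"translation": [0, 0, -0.045], "twist": [0, 0, 0]}, {"translation": [0, 0, -0.045], "twist": [0, 0, 0]}, {"translation": [0, 0, -0.045], "twist": [0, 0, 0]}, {"translation": [0, 0, -0.045], "twist": [0, 0, 0]}, {"translation": [0, 0, -0.045], "twist": [0, 0, 0]}], grip=0.2)

```text
t: 74.7
ee_pos: [483.0, 94.5, 188.2]
orientation: [-3.138, -0.153, 0.0]
ft_force: [0.7, 0.1, -0.3]
width: 35.2
```

Request:
send_rows(commands=[{"translation": [0, 0, 0], "twist": [0, 0, 0]}, {"translation": [0, 0, 0], "twist": [0, 0, 0]}, {"translation": [0, 0, 0], "twist": [0, 0, 0]}, {"translation": [0, 0, 0], "twist": [0, 0, 0]}, {"translation": [0, 0, 0], "twist": [0, 0, 0]}, {"translation": [0, 0, 0], "twist": [0, 0, 0]}, {"translation": [0, 0, 0.02], "twist": [0, 0, 0]}, {"translation": [0, 0, 0.06], "twist": [0, 0, 0]}, {"translation": [0, 0, 0.1], "twist": [0, 0, 0]}, {"translation": [0, 0, 0.15], "twist": [0, 0, 0]}], grip=1)

```text
t: 75.7
ee_pos: [483.0, 94.5, 203.6]
orientation: [-3.138, -0.154, -0.0]
ft_force: [0.7, 0.7, -0.2]
width: 9.6
```

Request:
send_rows(commands=[{"translation": [0, 0, 0.06], "twist": [0, 0, 0]}, {"translation": [0, 0, 0.12], "twist": [0, 0, 0]}, {"translation": [0, 0, 0.2], "twist": [0, 0, 0]}, {"translation": [0, -0.05, 0.28], "twist": [0, 0, 0]}, {"translation": [0, -0.1, 0.36], "twist": [0, 0, 0]}, {"translation": [0, -0.18, 0.44], "twist": [0, 0, 0]}, {"translation": [0, -0.28, 0.52], "twist": [0, 0, 0]}, {"translation": [0, -0.38, 0.56], "twist": [0, 0, 0]}, {"translation": [0, -0.48, 0.6], "twist": [0, 0, 0]}, {"translation": [0, -0.58, 0.6], "twist": [0, 0, 0]}])

```text
t: 76.7
ee_pos: [483.1, 35.4, 263.6]
orientation: [3.138, 0.153, 0.001]
ft_force: [-0.8, -0.0, -1.2]
width: 9.6
```

Request:
send_rows(commands=[{"translation": [0.01, -0.1, 0], "twist": [0, 0, -0.02]}, {"translation": [0.02, -0.2, 0], "twist": [0, 0, -0.04]}, {"translation": [0.04, -0.3, 0], "twist": [0, 0, -0.06]}, {"translation": [0.05, -0.4, 0], "twist": [0, 0, -0.08]}, {"translation": [0.06, -0.5, 0], "twist": [0, 0, -0.1]}, {"translation": [0.07, -0.6, 0], "twist": [0, 0, -0.12]}, {"translation": [0.08, -0.7, 0], "twist": [0, 0, -0.14]}, {"translation": [0.1, -0.8, 0], "twist": [0, 0, -0.15]}, {"translation": [0.11, -0.9, 0], "twist": [0, 0, -0.16]}, {"translation": [0.12, -1, 0], "twist": [0, 0, -0.17]}])

```text
t: 77.7
ee_pos: [495.1, -64.4, 263.2]
orientation: [3.142, 0.02, 0.0]
ft_force: [-0.0, -0.9, 0.4]
width: 9.7
```

Request:
send_rows(commands=[{"translation": [0.01, -0.1, 0], "twist": [0, 0, 0]}, {"translation": [0.02, -0.2, 0], "twist": [0, 0, 0]}, {"translation": [0.04, -0.3, 0], "twist": [0, 0, 0]}, {"translation": [0.05, -0.4, 0], "twist": [0, 0, 0]}, {"translation": [0.06, -0.5, 0], "twist": [0, 0, 0]}, {"translation": [0.07, -0.6, 0], "twist": [0, 0, 0]}, {"translation": [0.08, -0.7, 0], "twist": [0, 0, 0]}, {"translation": [0.1, -0.8, 0], "twist": [0, 0, 0]}, {"translation": [0.11, -0.9, 0], "twist": [0, 0, 0]}, {"translation": [0.12, -1, 0], "twist": [0, 0, 0]}])

```text
t: 78.7
ee_pos: [507.1, -164.4, 263.2]
orientation: [3.142, 0.02, 0.0]
ft_force: [-0.0, -0.8, -0.9]
width: 9.4
```

Request:
send_rows(commands=[{"translation": [0.01, -0.1, 0], "twist": [0, 0, 0]}, {"translation": [0.02, -0.2, 0], "twist": [0, 0, 0]}, {"translation": [0.04, -0.3, 0], "twist": [0, 0, 0]}, {"translation": [0.05, -0.4, 0], "twist": [0, 0, 0]}, {"translation": [0.06, -0.5, 0], "twist": [0, 0, 0]}, {"translation": [0.07, -0.6, 0], "twist": [0, 0, 0]}, {"translation": [0.08, -0.7, 0], "twist": [0, 0, 0]}, {"translation": [0.1, -0.8, 0], "twist": [0, 0, 0]}, {"translation": [0.11, -0.9, 0], "twist": [0, 0, 0]}, {"translation": [0.12, -1, 0], "twist": [0, 0, 0]}])

```text
t: 79.7
ee_pos: [519.1, -264.4, 263.2]
orientation: [3.142, 0.02, 0.0]
ft_force: [0.7, -0.5, -0.2]
width: 9.7
```

Request:
send_rows(commands=[{"translation": [0, -0.04, 0], "twist": [0, 0, 0]}, {"translation": [0, -0.04, -0.08], "twist": [0, 0, 0]}, {"translation": [0, -0.04, -0.18], "twist": [0, 0, 0]}, {"translation": [0, -0.04, -0.3], "twist": [0, 0, 0]}, {"translation": [0, -0.04, -0.42], "twist": [0, 0, 0]}, {"translation": [0, -0.04, -0.54], "twist": [0, 0, 0]}, {"translation": [0, -0.04, -0.62], "twist": [0, 0, 0]}, {"translation": [0, -0.04, -0.68], "twist": [0, 0, 0]}, {"translation": [0, -0.04, -0.72], "twist": [0, 0, 0]}, {"translation": [0, -0.04, -0.73], "twist": [0, 0, 0]}])

```text
t: 80.7
ee_pos: [519.0, -267.5, 189.8]
orientation: [-3.141, -0.02, 0.0]
ft_force: [-0.3, -0.2, -0.5]
width: 9.7
```

Request:
send_rows(commands=[{"translation": [0, 0, 0], "twist": [0, 0, 0]}, {"translation": [0, 0, 0], "twist": [0, 0, 0]}, {"translation": [0, 0, 0], "twist": [0, 0, 0]}, {"translation": [0, 0, 0], "twist": [0, 0, 0]}, {"translation": [0, 0, 0.1], "twist": [0, 0, 0]}, {"translation": [0, 0, 0.25], "twist": [0, 0, 0]}, {"translation": [0, 0, 0.4], "twist": [0, 0, 0]}, {"translation": [0, 0, 0.55], "twist": [0, 0, 0]}, {"translation": [0, 0, 0.7], "twist": [0, 0, 0]}, {"translation": [0, 0, 0.85], "twist": [0, 0, 0]}], grip=0.5)

```text
t: 81.7
ee_pos: [519.0, -267.6, 277.0]
orientation: [3.141, 0.02, 0.001]
ft_force: [0.7, -0.6, -0.2]
width: 21.8
```

Run:
```python
from h import *
d=snap('wrist','w9.png');e=snap('top','t9.png')
cv2.imwrite('pics/w9b.png',np.vstack([cv2.resize(d['img'],(400,300),interpolation=cv2.INTER_AREA),cv2.resize(e['img'],(400,300),interpolation=cv2.INTER_AREA)])[:,:,::-1])
```

```text
(no output)
```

View pics/w9b.png

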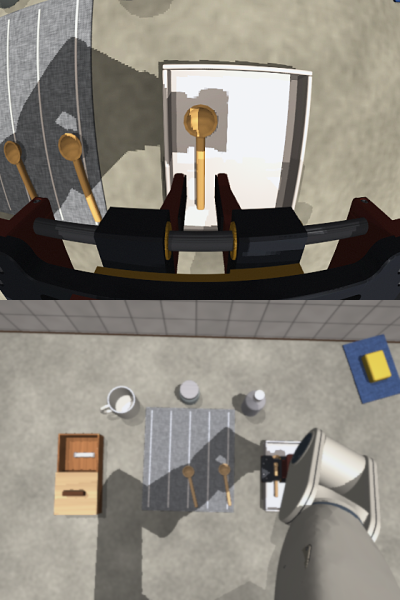

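Spoon0 lies fully inside the tray, and the other two spoons and the clip are unchanged. Next is spoon2.

Request:
send_rows(commands=[{"translation": [-0.03, 0.1, 0], "twist": [0, 0, 0.03]}, {"translation": [-0.06, 0.2, 0], "twist": [0, 0, 0.06]}, {"translation": [-0.09, 0.3, 0], "twist": [0, 0, 0.09]}, {"translation": [-0.12, 0.4, 0], "twist": [0, 0, 0.12]}, {"translation": [-0.15, 0.5, 0], "twist": [0, 0, 0.15]}, {"translation": [-0.18, 0.6, 0], "twist": [0, 0, 0.18]}, {"translation": [-0.21, 0.7, 0], "twist": [0, 0, 0.21]}, {"translation": [-0.24, 0.8, 0], "twist": [0, 0, 0.24]}, {"translation": [-0.27, 0.9, 0], "twist": [0, 0, 0.27]}, {"translation": [-0.3, 1, 0], "twist": [0, 0, 0.3]}], grip=-0.1)

```text
t: 82.8
ee_pos: [488.7, -166.7, 275.2]
orientation: [3.131, 0.257, 0.0]
ft_force: [0.2, 0.8, 0.4]
width: 48.4
```

Request:
send_rows(commands=[{"translation": [0, 0.1, 0], "twist": [0, 0, 0]}, {"translation": [0, 0.2, 0], "twist": [0, 0, 0]}, {"translation": [0, 0.3, 0], "twist": [0, 0, 0]}, {"translation": [0, 0.4, 0], "twist": [0, 0, 0]}, {"translation": [0, 0.48, 0], "twist": [0, 0, 0]}, {"translation": [0, 0.52, -0.04], "twist": [0, 0, 0]}, {"translation": [0, 0.53, -0.1], "twist": [0, 0, 0]}, {"translation": [0, 0.53, -0.16], "twist": [0, 0, 0]}, {"translation": [0, 0.53, -0.2], "twist": [0, 0, 0]}, {"translation": [0, 0.53, -0.2], "twist": [0, 0, 0]}])

```text
t: 83.8
ee_pos: [488.7, -114.7, 254.3]
orientation: [-3.131, -0.255, 0.002]
ft_force: [0.6, 0.4, 0.7]
width: 48.2
```

Run:
```python
from h import *
d=snap('wrist','w10.png');print(ctrl.get_obs()['ee_pos'])
cv2.imwrite('pics/w10b.png',d['img'][:,:,::-1])
```

```text
[ 488.83365408 -114.78044134  254.66554003]
```

View pics/w10b.png

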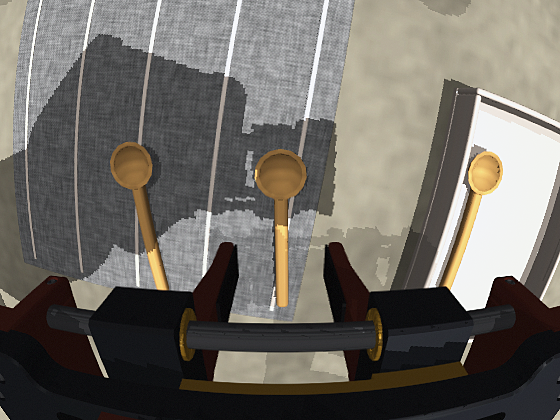

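Spoon2 sits centred between the jaws and aligned with them (bowl 280,174, handle end 282,305).

Request:
send_rows(commands=[{"translation": [0, 0, -0.1], "twist": [0, 0, 0]}, {"translation": [0, 0, -0.2], "twist": [0, 0, 0]}, {"translation": [0, 0, -0.3], "twist": [0, 0, 0]}, {"translation": [0, 0, -0.4], "twist": [0, 0, 0]}, {"translation": [0, 0, -0.49], "twist": [0, 0, 0]}, {"translation": [0, 0, -0.56], "twist": [0, 0, 0]}, {"translation": [0, 0, -0.61], "twist": [0, 0, 0]}, {"translation": [0, 0, -0.64], "twist": [0, 0, 0]}, {"translation": [0, 0, -0.665], "twist": [0, 0, 0]}, {"translation": [0, 0, -0.665], "twist": [0, 0, 0]}], grip=0.1)

```text
t: 84.85
ee_pos: [489.0, -114.5, 188.6]
orientation: [-3.131, -0.255, 0.0]
ft_force: [-0.3, -0.4, 0.6]
width: 39.5
```

Request:
send_rows(commands=[{"translation": [0, 0, 0], "twist": [0, 0, 0]}, {"translation": [0, 0, 0], "twist": [0, 0, 0]}, {"translation": [0, 0, 0], "twist": [0, 0, 0]}, {"translation": [0, 0, 0], "twist": [0, 0, 0]}, {"translation": [0, 0, 0], "twist": [0, 0, 0]}, {"translation": [0, 0, 0], "twist": [0, 0, 0]}, {"translation": [0, 0, 0.02], "twist": [0, 0, 0]}, {"translation": [0, 0, 0.06], "twist": [0, 0, 0]}, {"translation": [0, 0, 0.1], "twist": [0, 0, 0]}, {"translation": [0, 0, 0.15], "twist": [0, 0, 0]}], grip=1)

```text
t: 85.85
ee_pos: [489.0, -114.5, 204.0]
orientation: [-3.131, -0.255, 0.0]
ft_force: [-0.2, 0.5, -0.5]
width: 9.5
```

Request:
send_rows(commands=[{"translation": [0, 0, 0.06], "twist": [0, 0, 0]}, {"translation": [0, 0, 0.14], "twist": [0, 0, 0]}, {"translation": [0, 0, 0.24], "twist": [0, 0, 0]}, {"translation": [0, 0, 0.34], "twist": [0, 0, 0]}, {"translation": [0.02, 0, 0.44], "twist": [0, 0, -0.05]}, {"translation": [0.05, -0.04, 0.54], "twist": [0, 0, -0.1]}, {"translation": [0.1, -0.1, 0.62], "twist": [0, 0, -0.15]}, {"translation": [0.15, -0.17, 0.66], "twist": [0, 0, -0.2]}, {"translation": [0.2, -0.24, 0.7], "twist": [0, 0, -0.25]}, {"translation": [0.3, -0.32, 0.7], "twist": [0, 0, -0.3]}])

```text
t: 86.85
ee_pos: [519.3, -147.3, 274.0]
orientation: [-3.142, -0.016, 0.0]
ft_force: [0.2, -0.4, -0.2]
width: 9.5
```

Request:
send_rows(commands=[{"translation": [0, -0.1, 0], "twist": [0, 0, 0]}, {"translation": [0, -0.2, 0], "twist": [0, 0, 0]}, {"translation": [0, -0.3, 0], "twist": [0, 0, 0]}, {"translation": [0, -0.4, 0], "twist": [0, 0, 0]}, {"translation": [0, -0.5, 0], "twist": [0, 0, 0]}, {"translation": [0, -0.6, 0], "twist": [0, 0, 0]}, {"translation": [0, -0.7, 0], "twist": [0, 0, 0]}, {"translation": [0, -0.8, 0], "twist": [0, 0, 0]}, {"translation": [0, -0.9, 0], "twist": [0, 0, 0]}, {"translation": [0, -1, 0], "twist": [0, 0, 0]}])

```text
t: 87.85
ee_pos: [519.0, -247.4, 273.7]
orientation: [3.142, 0.02, 0.0]
ft_force: [0.7, -1.0, -0.9]
width: 9.6
```

Request:
send_rows(commands=[{"translation": [0, -0.1, 0], "twist": [0, 0, 0]}, {"translation": [0, -0.2, 0], "twist": [0, 0, 0]}, {"translation": [0, -0.3, 0], "twist": [0, 0, 0]}, {"translation": [0, -0.4, 0], "twist": [0, 0, 0]}, {"translation": [0, -0.5, 0], "twist": [0, 0, 0]}, {"translation": [0, -0.6, 0], "twist": [0, 0, 0]}, {"translation": [0, -0.7, 0], "twist": [0, 0, 0]}, {"translation": [0, -0.8, 0], "twist": [0, 0, 0]}, {"translation": [0, -0.9, 0], "twist": [0, 0, 0]}, {"translation": [0, -0.97, 0], "twist": [0, 0, 0]}])

```text
t: 88.85
ee_pos: [519.0, -344.5, 273.7]
orientation: [3.141, 0.02, 0.0]
ft_force: [-0.3, 0.0, -0.5]
width: 10.0
```

Request:
send_rows(commands=[{"translation": [0, 0, -0.06], "twist": [0, 0, 0]}, {"translation": [0, 0, -0.18], "twist": [0, 0, 0]}, {"translation": [0, 0, -0.3], "twist": [0, 0, 0]}, {"translation": [0, 0, -0.42], "twist": [0, 0, 0]}, {"translation": [0, 0, -0.54], "twist": [0, 0, 0]}, {"translation": [0, 0, -0.64], "twist": [0, 0, 0]}, {"translation": [0, 0, -0.72], "twist": [0, 0, 0]}, {"translation": [0, 0, -0.78], "twist": [0, 0, 0]}, {"translation": [0, 0, -0.82], "twist": [0, 0, 0]}, {"translation": [0, 0, -0.835], "twist": [0, 0, 0]}])

```text
t: 89.85
ee_pos: [519.0, -343.5, 189.9]
orientation: [-3.141, -0.02, 0.0]
ft_force: [-0.4, -0.0, 4.5]
width: 9.5
```

Request:
send_rows(commands=[{"translation": [0, 0, 0], "twist": [0, 0, 0]}, {"translation": [0, 0, 0], "twist": [0, 0, 0]}, {"translation": [0, 0, 0], "twist": [0, 0, 0]}, {"translation": [0, 0, 0], "twist": [0, 0, 0]}, {"translation": [0, 0, 0.1], "twist": [0, 0, 0]}, {"translation": [0, 0, 0.25], "twist": [0, 0, 0]}, {"translation": [0, 0, 0.4], "twist": [0, 0, 0]}, {"translation": [0, 0, 0.55], "twist": [0, 0, 0]}, {"translation": [0, 0, 0.7], "twist": [0, 0, 0]}, {"translation": [0, 0, 0.85], "twist": [0, 0, 0]}], grip=0.5)

```text
t: 90.85
ee_pos: [519.0, -343.6, 277.0]
orientation: [3.141, 0.02, 0.001]
ft_force: [0.2, -1.0, 0.4]
width: 21.8
```

Request:
send_rows(commands=[{"translation": [0, 0.1, 0], "twist": [0, 0, 0]}, {"translation": [0, 0.2, 0], "twist": [0, 0, 0]}, {"translation": [0, 0.3, 0], "twist": [0, 0, 0]}, {"translation": [0, 0.4, 0], "twist": [0, 0, 0]}, {"translation": [0, 0.5, 0], "twist": [0, 0, 0]}, {"translation": [0, 0.6, 0], "twist": [0, 0, 0]}, {"translation": [0, 0.7, 0], "twist": [0, 0, 0]}, {"translation": [0, 0.8, 0], "twist": [0, 0, 0]}, {"translation": [0, 0.9, 0], "twist": [0, 0, 0]}, {"translation": [0, 1, 0], "twist": [0, 0, 0]}], grip=-0.1)

```text
t: 91.85
ee_pos: [519.0, -242.7, 275.2]
orientation: [3.141, 0.02, 0.0]
ft_force: [-0.3, 0.2, -1.1]
width: 48.0
```

Request:
send_rows(commands=[{"translation": [-0.02, 0.1, 0], "twist": [0, 0, 0.03]}, {"translation": [-0.04, 0.2, 0], "twist": [0, 0, 0.06]}, {"translation": [-0.06, 0.3, 0], "twist": [0, 0, 0.09]}, {"translation": [-0.08, 0.4, 0], "twist": [0, 0, 0.12]}, {"translation": [-0.1, 0.5, 0], "twist": [0, 0, 0.15]}, {"translation": [-0.12, 0.6, 0], "twist": [0, 0, 0.18]}, {"translation": [-0.14, 0.7, 0], "twist": [0, 0, 0.21]}, {"translation": [-0.16, 0.8, 0], "twist": [0, 0, 0.23]}, {"translation": [-0.18, 0.9, 0], "twist": [0, 0, 0.23]}, {"translation": [-0.2, 1, 0], "twist": [0, 0, 0.23]}])

```text
t: 92.85
ee_pos: [498.8, -142.7, 275.2]
orientation: [3.135, 0.201, 0.0]
ft_force: [0.6, 1.0, -1.0]
width: 48.2
```

Request:
send_rows(commands=[{"translation": [-0.02, 0.1, 0], "twist": [0, 0, 0.03]}, {"translation": [-0.04, 0.2, 0], "twist": [0, 0, 0.06]}, {"translation": [-0.06, 0.3, 0], "twist": [0, 0, 0.09]}, {"translation": [-0.08, 0.4, 0], "twist": [0, 0, 0.12]}, {"translation": [-0.1, 0.5, 0], "twist": [0, 0, 0.15]}, {"translation": [-0.12, 0.6, 0], "twist": [0, 0, 0.18]}, {"translation": [-0.14, 0.7, 0], "twist": [0, 0, 0.21]}, {"translation": [-0.16, 0.8, 0], "twist": [0, 0, 0.23]}, {"translation": [-0.18, 0.9, 0], "twist": [0, 0, 0.23]}, {"translation": [-0.2, 1, 0], "twist": [0, 0, 0.23]}])

```text
t: 93.85
ee_pos: [478.8, -42.7, 275.2]
orientation: [-3.118, -0.38, -0.0]
ft_force: [-0.3, -0.5, -0.4]
width: 48.3
```

Request:
send_rows(commands=[{"translation": [0, 0.1, 0], "twist": [0, 0, 0]}, {"translation": [0, 0.2, 0], "twist": [0, 0, 0]}, {"translation": [0, 0.3, 0], "twist": [0, 0, 0]}, {"translation": [0, 0.35, 0], "twist": [0, 0, 0]}, {"translation": [0, 0.35, -0.04], "twist": [0, 0, 0]}, {"translation": [0, 0.35, -0.1], "twist": [0, 0, 0]}, {"translation": [0, 0.35, -0.15], "twist": [0, 0, 0]}, {"translation": [0, 0.35, -0.18], "twist": [0, 0, 0]}, {"translation": [0, 0.35, -0.2], "twist": [0, 0, 0]}, {"translation": [0, 0.35, -0.2], "twist": [0, 0, 0]}])

```text
t: 94.85
ee_pos: [478.9, -8.7, 254.8]
orientation: [-3.118, -0.38, 0.001]
ft_force: [-0.4, -0.6, 0.2]
width: 48.2
```

Run:
```python
from h import *
d=snap('wrist','w11.png')
cv2.imwrite('pics/w11b.png',d['img'][:,:,::-1])
```

```text
(no output)
```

View pics/w11b.png

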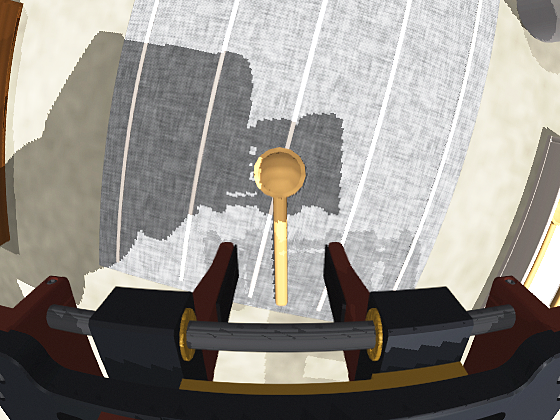

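Spoon1 is aligned and centred (bowl 280,172, handle end 281,304).

Request:
send_rows(commands=[{"translation": [0, 0, -0.1], "twist": [0, 0, 0]}, {"translation": [0, 0, -0.2], "twist": [0, 0, 0]}, {"translation": [0, 0, -0.3], "twist": [0, 0, 0]}, {"translation": [0, 0, -0.4], "twist": [0, 0, 0]}, {"translation": [0, 0, -0.49], "twist": [0, 0, 0]}, {"translation": [0, 0, -0.56], "twist": [0, 0, 0]}, {"translation": [0, 0, -0.61], "twist": [0, 0, 0]}, {"translation": [0, 0, -0.64], "twist": [0, 0, 0]}, {"translation": [0, 0, -0.665], "twist": [0, 0, 0]}, {"translation": [0, 0, -0.665], "twist": [0, 0, 0]}], grip=0.1)

```text
t: 95.9
ee_pos: [479.0, -8.5, 188.6]
orientation: [-3.118, -0.38, 0.0]
ft_force: [-0.0, -1.0, -0.0]
width: 39.4
```

Request:
send_rows(commands=[{"translation": [0, 0, 0], "twist": [0, 0, 0]}, {"translation": [0, 0, 0], "twist": [0, 0, 0]}, {"translation": [0, 0, 0], "twist": [0, 0, 0]}, {"translation": [0, 0, 0], "twist": [0, 0, 0]}, {"translation": [0, 0, 0], "twist": [0, 0, 0]}, {"translation": [0, 0, 0], "twist": [0, 0, 0]}, {"translation": [0, 0, 0.02], "twist": [0, 0, 0]}, {"translation": [0, 0, 0.06], "twist": [0, 0, 0]}, {"translation": [0, 0, 0.1], "twist": [0, 0, 0]}, {"translation": [0, 0, 0.15], "twist": [0, 0, 0]}], grip=1)

```text
t: 96.9
ee_pos: [479.0, -8.5, 204.0]
orientation: [-3.118, -0.381, 0.0]
ft_force: [0.8, 0.2, -0.4]
width: 9.9
```

Request:
send_rows(commands=[{"translation": [0, 0, 0.06], "twist": [0, 0, 0]}, {"translation": [0, 0, 0.14], "twist": [0, 0, 0]}, {"translation": [0, 0, 0.24], "twist": [0, 0, 0]}, {"translation": [0, -0.05, 0.34], "twist": [0, 0, 0]}, {"translation": [0, -0.1, 0.44], "twist": [0, 0, 0]}, {"translation": [0, -0.18, 0.54], "twist": [0, 0, 0]}, {"translation": [0, -0.28, 0.62], "twist": [0, 0, 0]}, {"translation": [0, -0.38, 0.66], "twist": [0, 0, 0]}, {"translation": [0, -0.48, 0.7], "twist": [0, 0, 0]}, {"translation": [0, -0.58, 0.7], "twist": [0, 0, 0]}])

```text
t: 97.9
ee_pos: [479.0, -67.6, 274.0]
orientation: [3.118, 0.38, 0.001]
ft_force: [-0.5, 0.1, -0.6]
width: 9.5
```

Request:
send_rows(commands=[{"translation": [0.02, -0.1, 0], "twist": [0, 0, -0.05]}, {"translation": [0.04, -0.2, 0], "twist": [0, 0, -0.1]}, {"translation": [0.06, -0.3, 0], "twist": [0, 0, -0.15]}, {"translation": [0.08, -0.4, 0], "twist": [0, 0, -0.2]}, {"translation": [0.1, -0.5, 0], "twist": [0, 0, -0.25]}, {"translation": [0.12, -0.6, 0], "twist": [0, 0, -0.3]}, {"translation": [0.14, -0.7, 0], "twist": [0, 0, -0.35]}, {"translation": [0.16, -0.8, 0], "twist": [0, 0, -0.39]}, {"translation": [0.18, -0.9, 0], "twist": [0, 0, -0.43]}, {"translation": [0.2, -1, 0], "twist": [0, 0, -0.46]}])

```text
t: 98.9
ee_pos: [499.1, -167.4, 273.7]
orientation: [-3.142, -0.018, 0.0]
ft_force: [-0.3, -0.0, 0.2]
width: 9.5
```

Request:
send_rows(commands=[{"translation": [0.02, -0.1, 0], "twist": [0, 0, 0]}, {"translation": [0.04, -0.2, 0], "twist": [0, 0, 0]}, {"translation": [0.06, -0.3, 0], "twist": [0, 0, 0]}, {"translation": [0.08, -0.4, 0], "twist": [0, 0, 0]}, {"translation": [0.1, -0.5, 0], "twist": [0, 0, 0]}, {"translation": [0.12, -0.6, 0], "twist": [0, 0, 0]}, {"translation": [0.14, -0.7, 0], "twist": [0, 0, 0]}, {"translation": [0.16, -0.8, 0], "twist": [0, 0, 0]}, {"translation": [0.18, -0.9, 0], "twist": [0, 0, 0]}, {"translation": [0.2, -1, 0], "twist": [0, 0, 0]}])

```text
t: 99.9
ee_pos: [519.1, -267.4, 273.7]
orientation: [-3.141, -0.02, 0.0]
ft_force: [0.9, 0.1, 0.4]
width: 9.8
```

Request:
send_rows(commands=[{"translation": [-0.04, -0.08, 0], "twist": [0, 0, 0]}, {"translation": [-0.08, -0.16, 0], "twist": [0, 0, 0]}, {"translation": [-0.12, -0.24, 0], "twist": [0, 0, 0]}, {"translation": [-0.16, -0.32, 0], "twist": [0, 0, 0]}, {"translation": [-0.19, -0.38, 0], "twist": [0, 0, 0]}, {"translation": [-0.19, -0.38, -0.05], "twist": [0, 0, 0]}, {"translation": [-0.19, -0.38, -0.13], "twist": [0, 0, 0]}, {"translation": [-0.19, -0.38, -0.22], "twist": [0, 0, 0]}, {"translation": [-0.19, -0.38, -0.28], "twist": [0, 0, 0]}, {"translation": [-0.19, -0.38, -0.32], "twist": [0, 0, 0]}])

```text
t: 100.9
ee_pos: [499.9, -304.1, 240.5]
orientation: [-3.141, -0.021, 0.002]
ft_force: [-0.2, -0.5, -0.4]
width: 9.7
```

Request:
send_rows(commands=[{"translation": [0, 0, -0.08], "twist": [0, 0, 0]}, {"translation": [0, 0, -0.17], "twist": [0, 0, 0]}, {"translation": [0, 0, -0.26], "twist": [0, 0, 0]}, {"translation": [0, 0, -0.34], "twist": [0, 0, 0]}, {"translation": [0, 0, -0.4], "twist": [0, 0, 0]}, {"translation": [0, 0, -0.45], "twist": [0, 0, 0]}, {"translation": [0, 0, -0.49], "twist": [0, 0, 0]}, {"translation": [0, 0, -0.51], "twist": [0, 0, 0]}, {"translation": [0, 0, -0.515], "twist": [0, 0, 0]}, {"translation": [0, 0, -0.515], "twist": [0, 0, 0]}])

```text
t: 101.9
ee_pos: [500.0, -304.6, 190.3]
orientation: [3.141, 0.02, 0.0]
ft_force: [-0.4, 0.1, -0.6]
width: 9.9
```

Request:
send_rows(commands=[{"translation": [0, 0, 0], "twist": [0, 0, 0]}, {"translation": [0, 0, 0], "twist": [0, 0, 0]}, {"translation": [0, 0, 0], "twist": [0, 0, 0]}, {"translation": [0, 0, 0], "twist": [0, 0, 0]}, {"translation": [0, 0, 0.1], "twist": [0, 0, 0]}, {"translation": [0, 0, 0.25], "twist": [0, 0, 0]}, {"translation": [0, 0, 0.4], "twist": [0, 0, 0]}, {"translation": [0, 0, 0.55], "twist": [0, 0, 0]}, {"translation": [0, 0, 0.75], "twist": [0, 0, 0]}, {"translation": [0, 0, 0.95], "twist": [0, 0, 0]}], grip=0.5)

```text
t: 102.9
ee_pos: [500.0, -304.5, 287.2]
orientation: [3.141, 0.02, 0.001]
ft_force: [0.9, 0.6, 0.2]
width: 22.0
```

Request:
send_rows(commands=[{"translation": [-0.1, -0.1, 0.1], "twist": [0, 0, 0]}, {"translation": [-0.2, -0.2, 0.2], "twist": [0, 0, 0]}, {"translation": [-0.3, -0.3, 0.3], "twist": [0, 0, 0]}, {"translation": [-0.4, -0.4, 0.4], "twist": [0, 0, 0]}, {"translation": [-0.5, -0.5, 0.5], "twist": [0, 0, 0]}, {"translation": [-0.6, -0.6, 0.6], "twist": [0, 0, 0]}, {"translation": [-0.7, -0.7, 0.7], "twist": [0, 0, 0]}, {"translation": [-0.8, -0.8, 0.8], "twist": [0, 0, 0]}, {"translation": [-0.9, -0.9, 0.9], "twist": [0, 0, 0]}, {"translation": [-1, -1, 1], "twist": [0, 0, 0]}])

```text
t: 103.9
ee_pos: [399.1, -405.4, 386.0]
orientation: [3.141, 0.02, 0.0]
ft_force: [-0.8, -0.4, -0.5]
width: 21.9
```

Request:
send_rows(commands=[{"translation": [0, -0.1, 0], "twist": [0, 0, 0]}, {"translation": [0, -0.2, 0], "twist": [0, 0, 0]}, {"translation": [0, -0.3, 0], "twist": [0, 0, 0]}, {"translation": [0, -0.4, 0], "twist": [0, 0, 0]}, {"translation": [0, -0.5, 0], "twist": [0, 0, 0]}, {"translation": [0, -0.6, 0], "twist": [0, 0, 0]}, {"translation": [0, -0.7, 0], "twist": [0, 0, 0]}, {"translation": [0, -0.8, 0], "twist": [0, 0, 0]}, {"translation": [0, -0.9, 0], "twist": [0, 0, 0]}, {"translation": [0, -1, 0], "twist": [0, 0, 0]}])

```text
t: 104.9
ee_pos: [400.0, -505.4, 385.2]
orientation: [-3.142, -0.02, 0.0]
ft_force: [-0.3, 0.6, 0.3]
width: 22.0
```

Run:
```python
from h import *
d=snap('top','t12.png');e=snap('scene','s12.png')
cv2.imwrite('pics/t12b.png',cv2.resize(np.hstack([d['img'][140:340,60:470],e['img'][60:380,80:420][:200]]),(800,214))[:,:,::-1])
cv2.imwrite('pics/t12c.png',np.vstack([cv2.resize(d['img'][130:330,60:460],(800,400)),cv2.resize(e['img'][60:380],(350,200))[:, :, :].copy() if False else cv2.copyMakeBorder(cv2.resize(e['img'],(266,200)),0,0,0,534,0)])[:,:,::-1])
```

```text
(no output)
```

View pics/t12c.png

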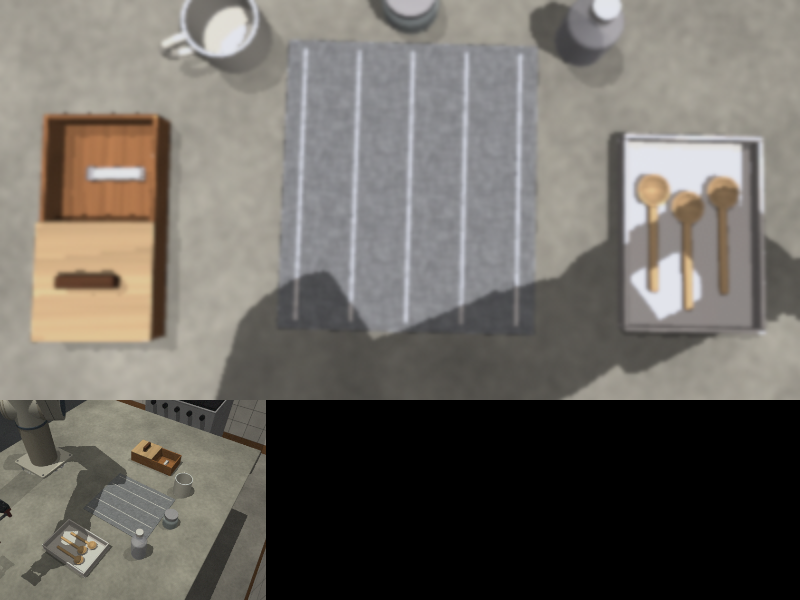

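The final top view shows the mat empty, the cover home, the clip in the open far compartment, and all three spoons inside the tray. The mug, jar and soap bottle haven't moved, so I'm handing in.

```bash
python3 -c "
from workcell import ctrl
print(ctrl.close_job())"
```

```text
the job is handed in; nothing more can be done
None
```

The job is done and handed in at about 105 s of the 210 s allowed. Nothing was dropped or knocked, and the highest force reading after any move was about 15 N.

- **Order:** I slid the cover off the near compartment, stood all three stoppers in it, and slid the cover back. The one clip then went into the far compartment, and the three spoons went into the tray.
- **Last checks:** The final top and scene pictures show an empty mat, the clip in the uncovered far compartment and all three spoons lying inside the tray. The mug, soap bottle and jar are where they were.
- **Cover home:** I judged this by feel. It stopped firmly (force rose from 1 to about 12 N) 113 mm from where it was opened, with the handle at x ≈ 442 mm. The pictures put home at about x = 441 mm, which fits, but I did not take a close-up of the cover's final fit.
- **Stoppers:** They were last seen standing clear of each other just before the cover closed, and can't be seen under it now.

No checks failed. The only disagreement was a few millimetres between the two cameras on the box's sideways position; I used the average.

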